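Change over an engraver's vacuum plate

TASK

Change over the engraver's vacuum plate: turn the red-handled valve fully shut before you touch the engraved ring boxes, stand them upright side by side in the pink tray, and seat every blank box from the place mat fully home in a nest of its own, its clasp pointing straight at that nest's magenta line. Only when all the boxes are in place, turn the vacuum fully on again. Leave everything else on the table as it is.

Things in the scene. Friction and masses are not known exactly. Their poses are not given: they have to be found in the camera images.
- plate: fixed vacuum plate: aluminium block 110 mm (its x) by 285 mm (its y), top 38 mm above the table; three round nests in a row along y, 95 mm apart. Behind it (+x) a brass pipe with a red-levered ball valve leads to a grey pump, 120 mm wide, 87 mm tall, its front 235 mm behind the origin. Origin on the table under the middle nest's centre; its yaw is the plate's yaw
- valve (a joint): quarter-turn ball valve on a vertical stem. 0 = shut, vacuum off (lever across the pipe, pointing to the plate's +y); 1.571 = fully open, vacuum on (lever along the pipe, pointing to the plate's +x, away from the nests). Opening is clockwise from above. Stops at both ends; stays where left; needs about 0.25 N m (4 N at the grip)
- valve_stem (a point): point on the stem axis of the valve, 105 mm behind (+x) and 30 mm to the right (-y) of the plate's origin, 58 mm above the table
- valve_grip (a point): middle of the red lever sleeve, 65 mm from the stem axis, 56 mm above the table; the sleeve is 70 mm long, 14 mm wide and 12 mm tall (50 to 62 mm above the table); the brass valve body and pipe below it reach 41 mm
- tray: fixed shallow pink enamel tray for engraved boxes, 250 mm (its x) by 170 mm (its y), walls 4 mm thick and 14 mm tall, inner floor 4 mm above the table; origin at the centre of its underside. It may stand to the left or to the right of the plate
- mat: fixed pale-pink paper place mat with magenta scalloped edge, 250 mm (its x) by 165 mm (its y) without the scallops, 2 mm thick; the blank boxes stand on it. Origin at the centre of its underside. On the other side of the plate from the tray
- nest1 (a point): nest 1: centre of the floor of a round recess, 54 mm across and 5 mm deep with a small chamfer (floor 33 mm above the table, plate's axes); its magenta index line (22 by 4 mm, flush) runs from the recess towards the plate's -x edge. A box seats on this floor, free to point any way
- nest2 (a point): nest 2: centre of the floor of a round recess, 54 mm across and 5 mm deep with a small chamfer (floor 33 mm above the table, plate's axes); its magenta index line (22 by 4 mm, flush) runs from the recess towards the plate's -x edge. A box seats on this floor, free to point any way
- nest3 (a point): nest 3: centre of the floor of a round recess, 54 mm across and 5 mm deep with a small chamfer (floor 33 mm above the table, plate's axes); its magenta index line (22 by 4 mm, flush) runs from the recess towards the plate's -x edge. A box seats on this floor, free to point any way
- done1: engraved (finished) round hinged ring box, rigid, 50 mm diameter, 26 mm tall, 70 to 120 g; origin at the centre of its underside, z up; a brass clasp (11 mm wide, 12 to 20 mm above the underside) stands 7 mm out of its side at -x, a hinge barrel 3 mm out at +x; a dark heart in a ring of dots on its lid. At the start it stands in a nest, clasp towards the index line
- done2: engraved (finished) round hinged ring box, rigid, 50 mm diameter, 26 mm tall, 70 to 120 g; origin at the centre of its underside, z up; a brass clasp (11 mm wide, 12 to 20 mm above the underside) stands 7 mm out of its side at -x, a hinge barrel 3 mm out at +x; a dark heart in a ring of dots on its lid. At the start it stands in a nest, clasp towards the index line
- done3: engraved (finished) round hinged ring box, rigid, 50 mm diameter, 26 mm tall, 70 to 120 g; origin at the centre of its underside, z up; a brass clasp (11 mm wide, 12 to 20 mm above the underside) stands 7 mm out of its side at -x, a hinge barrel 3 mm out at +x; a dark heart in a ring of dots on its lid. At the start it stands in a nest, clasp towards the index line
- blank1: blank round hinged ring box, rigid, 50 mm diameter, 26 mm tall, 70 to 120 g; origin at the centre of its underside, z up; a brass clasp (11 mm wide, 12 to 20 mm above the underside) stands 7 mm out of its side at -x, a hinge barrel 3 mm out at +x; lid plain. At the start it stands on the mat, pointing any way. None if absent
- clasp1 (a point): outer end of the clasp of blank1: 32 mm from the box's axis towards its -x, 16 mm above its underside. None if absent
- blank2: blank round hinged ring box, rigid, 50 mm diameter, 26 mm tall, 70 to 120 g; origin at the centre of its underside, z up; a brass clasp (11 mm wide, 12 to 20 mm above the underside) stands 7 mm out of its side at -x, a hinge barrel 3 mm out at +x; lid plain. At the start it stands on the mat, pointing any way. None if absent
- clasp2 (a point): outer end of the clasp of blank2: 32 mm from the box's axis towards its -x, 16 mm above its underside. None if absent
- blank3: blank round hinged ring box, rigid, 50 mm diameter, 26 mm tall, 70 to 120 g; origin at the centre of its underside, z up; a brass clasp (11 mm wide, 12 to 20 mm above the underside) stands 7 mm out of its side at -x, a hinge barrel 3 mm out at +x; lid plain. At the start it stands on the mat, pointing any way. None if absent
- clasp3 (a point): outer end of the clasp of blank3: 32 mm from the box's axis towards its -x, 16 mm above its underside. None if absent
- pliers: bystander: pliers with peach handles lying left of the valve, about 150 mm long, 14 mm tall
- jar: bystander: clear jar with magenta cap, 56 mm across, 60 mm tall
- glue_tube: bystander: yellow glue tube lying down, about 100 mm long
- tape: bystander: magenta roll of tape, 80 mm across, 18 mm tall
Things that resemble listed ones, but are neither listed nor needed, are in the scene too. Leave any orange look-alike of the blank3 alone. What is shaped like the done1 but purple is not meant.

How it is judged:
On the way, in this order (a step that is already met when the one before it is completed fails the run):
1. the vacuum valve is shut (value of joint valve below 0.12 rad), for 0.2 s.
2. with the valve shut, all engraved boxes stand in the tray and all blanks are seated, clasp to the line (value of joint valve below 0.15 rad and ((horizontal distance between blank1 and nest1 below 0.004 m and z of blank1 in the frame of nest1 between -0.003 and 0.003 m and x of clasp1 in the frame of nest1 below -0.026 m and angle between the x axis of blank1 and the x axis of nest1, either way round below 0.17 rad) or (horizontal distance between blank1 and nest2 below 0.004 m and z of blank1 in the frame of nest2 between -0.003 and 0.003 m and x of clasp1 in the frame of nest2 below -0.026 m and angle between the x axis of blank1 and the x axis of nest2, either way round below 0.17 rad) or (horizontal distance between blank1 and nest3 below 0.004 m and z of blank1 in the frame of nest3 between -0.003 and 0.003 m and x of clasp1 in the frame of nest3 below -0.026 m and angle between the x axis of blank1 and the x axis of nest3, either way round below 0.17 rad)) and angle between each of blank1, blank2, blank3's own z axis and vertical below 0.06 rad and linear speed of each of blank1, blank2, blank3, done1, done2, done3 below 0.02 m/s and ((horizontal distance between blank2 and nest1 below 0.004 m and z of blank2 in the frame of nest1 between -0.003 and 0.003 m and x of clasp2 in the frame of nest1 below -0.026 m and angle between the x axis of blank2 and the x axis of nest1, either way round below 0.17 rad) or (horizontal distance between blank2 and nest2 below 0.004 m and z of blank2 in the frame of nest2 between -0.003 and 0.003 m and x of clasp2 in the frame of nest2 below -0.026 m and angle between the x axis of blank2 and the x axis of nest2, either way round below 0.17 rad) or (horizontal distance between blank2 and nest3 below 0.004 m and z of blank2 in the frame of nest3 between -0.003 and 0.003 m and x of clasp2 in the frame of nest3 below -0.026 m and angle between the x axis of blank2 and the x axis of nest3, either way round below 0.17 rad)) and ((horizontal distance between blank3 and nest1 below 0.004 m and z of blank3 in the frame of nest1 between -0.003 and 0.003 m and x of clasp3 in the frame of nest1 below -0.026 m and angle between the x axis of blank3 and the x axis of nest1, either way round below 0.17 rad) or (horizontal distance between blank3 and nest2 below 0.004 m and z of blank3 in the frame of nest2 between -0.003 and 0.003 m and x of clasp3 in the frame of nest2 below -0.026 m and angle between the x axis of blank3 and the x axis of nest2, either way round below 0.17 rad) or (horizontal distance between blank3 and nest3 below 0.004 m and z of blank3 in the frame of nest3 between -0.003 and 0.003 m and x of clasp3 in the frame of nest3 below -0.026 m and angle between the x axis of blank3 and the x axis of nest3, either way round below 0.17 rad)) and x of done1 in the frame of tray between -0.1 and 0.1 m and y of done1 in the frame of tray between -0.06 and 0.06 m and z of done1 in the frame of tray between 0 and 0.01 m and angle between each of done1, done2, done3's own z axis and vertical below 0.1 rad and x of done2 in the frame of tray between -0.1 and 0.1 m and y of done2 in the frame of tray between -0.06 and 0.06 m and z of done2 in the frame of tray between 0 and 0.01 m and x of done3 in the frame of tray between -0.1 and 0.1 m and y of done3 in the frame of tray between -0.06 and 0.06 m and z of done3 in the frame of tray between 0 and 0.01 m), for 0.2 s.
At the end, for the whole second after the job is handed in: Valve above 1.45 rad. Each blank at rest in a nest: within 4 mm of its centre, 3 mm of its floor, tilt under 0.06 rad, clasp on the side of the line and within 0.17 rad of it. Each engraved box upright (0.1 rad), at rest on the tray floor, centre within 100 mm (x), 60 mm (y) of the tray's (value of joint valve above 1.45 rad and velocity of joint valve below 0.05 rad/s and ((horizontal distance between blank1 and nest1 below 0.004 m and z of blank1 in the frame of nest1 between -0.003 and 0.003 m and x of clasp1 in the frame of nest1 below -0.026 m and angle between the x axis of blank1 and the x axis of nest1, either way round below 0.17 rad) or (horizontal distance between blank1 and nest2 below 0.004 m and z of blank1 in the frame of nest2 between -0.003 and 0.003 m and x of clasp1 in the frame of nest2 below -0.026 m and angle between the x axis of blank1 and the x axis of nest2, either way round below 0.17 rad) or (horizontal distance between blank1 and nest3 below 0.004 m and z of blank1 in the frame of nest3 between -0.003 and 0.003 m and x of clasp1 in the frame of nest3 below -0.026 m and angle between the x axis of blank1 and the x axis of nest3, either way round below 0.17 rad)) and angle between each of blank1, blank2, blank3's own z axis and vertical below 0.06 rad and linear speed of each of blank1, blank2, blank3, done1, done2, done3 below 0.02 m/s and ((horizontal distance between blank2 and nest1 below 0.004 m and z of blank2 in the frame of nest1 between -0.003 and 0.003 m and x of clasp2 in the frame of nest1 below -0.026 m and angle between the x axis of blank2 and the x axis of nest1, either way round below 0.17 rad) or (horizontal distance between blank2 and nest2 below 0.004 m and z of blank2 in the frame of nest2 between -0.003 and 0.003 m and x of clasp2 in the frame of nest2 below -0.026 m and angle between the x axis of blank2 and the x axis of nest2, either way round below 0.17 rad) or (horizontal distance between blank2 and nest3 below 0.004 m and z of blank2 in the frame of nest3 between -0.003 and 0.003 m and x of clasp2 in the frame of nest3 below -0.026 m and angle between the x axis of blank2 and the x axis of nest3, either way round below 0.17 rad)) and ((horizontal distance between blank3 and nest1 below 0.004 m and z of blank3 in the frame of nest1 between -0.003 and 0.003 m and x of clasp3 in the frame of nest1 below -0.026 m and angle between the x axis of blank3 and the x axis of nest1, either way round below 0.17 rad) or (horizontal distance between blank3 and nest2 below 0.004 m and z of blank3 in the frame of nest2 between -0.003 and 0.003 m and x of clasp3 in the frame of nest2 below -0.026 m and angle between the x axis of blank3 and the x axis of nest2, either way round below 0.17 rad) or (horizontal distance between blank3 and nest3 below 0.004 m and z of blank3 in the frame of nest3 between -0.003 and 0.003 m and x of clasp3 in the frame of nest3 below -0.026 m and angle between the x axis of blank3 and the x axis of nest3, either way round below 0.17 rad)) and x of done1 in the frame of tray between -0.1 and 0.1 m and y of done1 in the frame of tray between -0.06 and 0.06 m and z of done1 in the frame of tray between 0 and 0.01 m and angle between each of done1, done2, done3's own z axis and vertical below 0.1 rad and x of done2 in the frame of tray between -0.1 and 0.1 m and y of done2 in the frame of tray between -0.06 and 0.06 m and z of done2 in the frame of tray between 0 and 0.01 m and x of done3 in the frame of tray between -0.1 and 0.1 m and y of done3 in the frame of tray between -0.06 and 0.06 m and z of done3 in the frame of tray between 0 and 0.01 m); the robot touches nothing.
It fails at once if an engraved box is gripped or pushed by the fingers while the vacuum is on (valve above 0.35) (value of joint valve above 0.35 rad and (contact force between the fingers and done1 above 1.5 N or contact force between the fingers and done2 above 1.5 N or contact force between the fingers and done3 above 1.5 N)).
It fails at once if a bystander is moved more than 3 cm (distance of any of pliers, jar, glue_tube, tape from where it was at the start of the episode above 0.03 m).
Of blank1, blank2, blank3 only 2 to 3 are there at a start; the rules pass over those that are not, and their reading is None.
At some moment in a run one of blank1, blank2, blank3 may be knocked a few centimetres aside while the robot is not near it.
Once in a run the grip may slacken for a moment while it holds something.
It also fails if it takes over 210 s, if anything falls off the work surface, if the arm or the gripper's body presses on something with over 40 N, if the wrist force passes 120 N, or if a joint passes its speed limit or range.

ROBOT

A 7-joint arm with a two-finger parallel gripper is mounted at the origin on the work surface. World frame = base frame: x ahead of the robot, y to its left, z up, the work surface at z = 0. Lengths are in m, angles in rad, forces in N, time in s.
With the tool pointing down it reaches from about 0.35 to 0.9 m from the base axis. Payload 8.1 kg.
Tool frame: the origin (TCP) lies at the very end of the fingers, on their centre line; the grasp point (between the pads) lies 19 mm behind it; z points along the fingers, y is the line along which they close (so a half turn about z gives the same grasp; the last joint's range is limited). The gripper opens to 92 mm and grips with 3 to 60 N. Pads are 19 mm wide; open, the fingers measure 130 mm over their backs; the gripper's body (75 mm by 190 mm) begins 47 mm behind the grasp point.
Start: joints at [1.122, 0.434, 0.025, 1.573, -0.012, 1.134, -0.075], TCP at [0.212, -0.588, 0.227] pointing down, gripper open.
Joint ranges: [-2.62, 2.62], [-0.44, 2.09], [-1.27, 1.32], [0.08, 2.57], [-1.32, 4.46], [0.12, 2], [-2.74, 2.74]. Speed limits (rad/s): [2.22, 2.22, 3.01, 3.01, 3.14, 3.14, 3.14].

INTERFACE

Orientations are given as a rotation vector (axis times angle).
In Python, from cell import arm gives the robot as it stands.
- The arm moves only by the tool carry_out, never from a script. Its argument "commands" is a list of rows, each a list of 7 numbers: the opening, from 0 (shut) to 1 (fully open), then the shift along the tool's x, y, z each as a share of 0.025 m, from -1 to 1, then the turn, a rotation vector about the tool's x, y, z each as a share of 0.1 rad, from -1 to 1. A call has 1 to 8 rows; each row shifts and turns the commanded pose from where the row before left it, along the tool's axes as they then stand; what a row does not reach is not made up. A row lasts 1/10 s, in which the tool goes at most 50 mm and 8.59 degrees, less where a joint would pass 70% of its speed; a pose out of reach is approached as far as the arm can. A call with a number of a shift or a turn outside -1 to 1 is refused whole. A call with a gripper value outside its range is refused whole. The fingers move at their own pace and stop on an object; "squeeze" is the grip in N (left out, the last holds). Time passes only in rows, so rows that do not move let the fingers close. It gives the time, the measured TCP pose, the force, the opening and the grip force at its end, in the units of the state.
- arm.observe(): the state, without advancing time (a new reading comes with each control period).
- arm.get_image(name): name is "scene" or "side" or "wrist"; returns a dict with "pixels" (420x560x3 uint8, red, green, blue), "range_z" (420x560 float32, m along the optical axis (not along the pixel's ray), 0 where there is no reading), "mtx" (3x3 intrinsics, pixels), "k1" (the pictures are not rectified: a ray, as slopes to the right and down, at radius r is drawn at 1 + k1 r^2 times it, then the intrinsics apply), "R" (3x3) and "t" (3): a world point X has camera coordinates R X + t; the wrist camera has in their place "tool_from_camera" (4x4, takes a point from camera to tool coordinates, whose origin is the TCP and whose axes are the flange's). Camera axes: x right, y down, z forward; pixel columns grow to the right and rows downward; lengths in m; the calibration is good to about 2 mm. A picture is of the moment at which its call begins: read the wrist's pose just before it.
- arm.sign_off(): hands the job in; it is judged then, once.
The state is a dict: "clock": time; "joints": joint angles; "dq": joint speeds; "joint_efforts": joint torques, N m; "position": TCP position; "ee_rot": TCP orientation; "force": force on the tool from outside, world axes, zero at the start; "ft_torque": the same for the moment, N m; "width": opening from 0.0 (shut) to 1.0 (fully open); "gripper_force": force on a finger pad.
Only numpy, scipy, OpenCV 4.12 (cv2) and the standard library are available. Lean on these libraries where they do the work, as an engineer would, in place of code of your own. Each camera call takes 0.05 s, during which the arm holds its last target. There are 200 camera calls.

## Working session

There is one attempt and no reset: what is moved stays moved. The work goes in short steps, Python scripts to look and compute and a tool call to move; the robot and the scene stay as the last step left them, time stands still between calls to the robot, and variables do not carry over. Pictures are saved under pics/ and viewed, at most 14 in all, crops included, and the job is handed in when it is done.

Besides the shell and the picture viewer there is one more tool, called after "Emit:" as name([rows], argument=value, ...), one row to a line, values as JSON. carry_out: Moves the arm, as the interface text tells. Shift numbers are shares of 0.025 m and turn numbers shares of 0.1 rad, none past 1 either way. Its arguments: {"type":"object","properties":{"commands":{"type":"array"},"squeeze":{"type":"number"}},"required":["commands"]}

```bash
mkdir -p pics; ls; python3 - <<'E'
from cell import arm
import cv2,numpy as np,pickle
s=arm.observe();print({k:np.round(v,3).tolist() for k,v in s.items()})
for n in("scene","side"):
    d=arm.get_image(n);pickle.dump(d,open(n+'.pkl','wb'))
    cv2.imwrite(f'pics/{n}0.png',d['pixels'][:,:,::-1]);print(n,d['mtx'],d['k1'],d['R'],d['t'])
E
```

```text
pics
{'clock': 0.0, 'joints': [1.122, 0.435, 0.025, 1.574, -0.012, 1.134, -0.075], 'dq': [0.001, -0.001, 0.001, 0.0, 0.001, -0.002, -0.001], 'joint_efforts': [-0.002, -66.786, 0.984, -31.447, -0.06, 0.043, 0.0], 'position': [0.212, -0.588, 0.226], 'ee_rot': [-3.093, -0.54, 0.001], 'force': [0.526, -0.713, -0.413], 'ft_torque': [0.016, -0.039, -0.025], 'gripper_force': 0.0, 'width': 1.001}
scene [[446.9421274    0.         279.85561911]
 [  0.         446.9421274  202.6906925 ]
 [  0.           0.           1.        ]] -0.1130486222887531 [[-0.50519257  0.86291188 -0.01278856]
 [ 0.73621577  0.42319157 -0.52810533]
 [-0.45029635 -0.27621003 -0.84908257]] [ 0.26726774 -0.34641756  1.61297097]
side [[484.6885306    0.         285.70181927]
 [  0.         484.6885306  215.99275428]
 [  0.           0.           1.        ]] 0.04967775516965294 [[-7.25134400e-01 -6.88606906e-01  7.94398758e-04]
 [-5.48417499e-01  5.76810150e-01 -6.05415805e-01]
 [ 4.16435287e-01 -4.39443489e-01 -7.95908960e-01]] [0.35835049 0.30580782 1.28142296]
```

View pics/scene0.png

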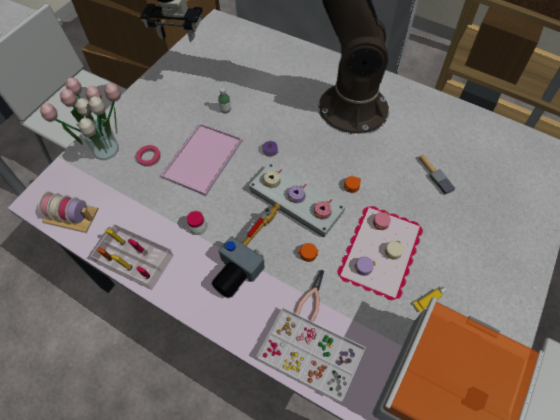

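View pics/side0.png

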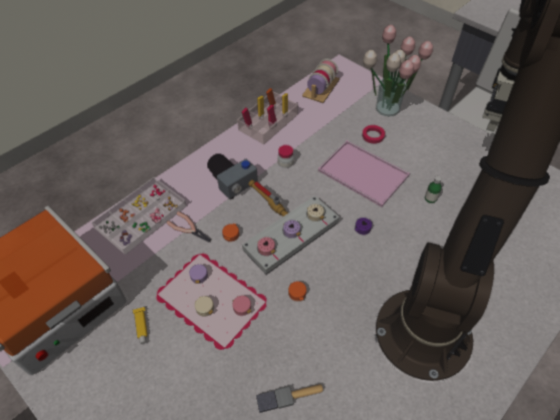

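Scene shows the plate at (296,197) with three engraved boxes, and the red valve lever at (262,222). The tray is at (203,158) on the right, and the mat with three blanks is at (381,220), (394,250) and (365,265). The purple box (270,148) and the orange ones are look-alikes.

```bash
cat > h.py <<'E'
import cv2,numpy as np,pickle
from scipy.spatial.transform import Rotation as Ro
def get(name,save=None):
    from cell import arm
    s=arm.observe(); d=arm.get_image(name)
    if name=='wrist':
        T=np.eye(4);T[:3,:3]=Ro.from_rotvec(s['ee_rot']).as_matrix();T[:3,3]=s['position']
        C=np.linalg.inv(T@np.array(d['tool_from_camera']));d['R'],d['t']=C[:3,:3],C[:3,3]
    if save: cv2.imwrite('pics/'+save,d['pixels'][:,:,::-1]);pickle.dump(d,open(save[:-4]+'.pkl','wb'))
    return d
def dirs(d,uv):
    K=np.array(d['mtx']);q=(np.asarray(uv,float).reshape(-1,2)-K[:2,2])/K[[0,1],[0,1]]
    x=q.copy()
    for _ in range(20): x=q/(1+d['k1']*(x**2).sum(1,keepdims=True))
    return np.c_[x,np.ones(len(x))]
def plane(d,uv,z):
    r=dirs(d,uv)@d['R']; c=-np.array(d['R']).T@d['t']
    return c+r*((z-c[2])/r[:,2])[:,None]
def proj(d,X):
    p=np.asarray(X).reshape(-1,3)@np.array(d['R']).T+d['t'];x=p[:,:2]/p[:,2:]
    x=x*(1+d['k1']*(x**2).sum(1,keepdims=True));K=np.array(d['mtx']);return x*K[[0,1],[0,1]]+K[:2,2]
def cloud(d):
    h,w=d['range_z'].shape;v,u=np.mgrid[:h,:w];r=dirs(d,np.c_[u.ravel(),v.ravel()])*d['range_z'].reshape(-1,1)
    return ((r-d['t'])@d['R']).reshape(h,w,3)
def hsv(d): return cv2.cvtColor(d['pixels'],cv2.COLOR_RGB2HSV)
def blobs(m,amin=30):
    n,l,st,c=cv2.connectedComponentsWithStats(m.astype(np.uint8));return [(i,st[i,4],c[i],l==i) for i in range(1,n) if st[i,4]>=amin]
E
python3 - <<'E'
from h import *
for n in('scene','side'):
    d=pickle.load(open(n+'.pkl','rb'));P=cloud(d);H=hsv(d)
    seeds={'scene':dict(L=(270,178),M=(296,193),R=(322,209),bp=(381,220),bc=(394,250),bl=(365,265),purp=(270,148),jar=(196,218),or1=(352,184),or2=(308,252)),
     'side':dict(L=(316,212),M=(291,228),R=(266,245),bp=(242,305),bc=(204,305),bl=(198,273),purp=(364,226),jar=(286,150),or1=(298,291),or2=(231,232))}[n]
    for k,uv in seeds.items():
        u,v=uv;print(n,k,np.round(np.median(P[v-2:v+3,u-2:u+3].reshape(-1,3),0),3))
    Z=P[...,2]
    inr=(P[...,0]>.2)&(P[...,0]<1)&(abs(P[...,1])<.6)
    print('table z',np.median(Z[inr]))
    mag=(H[...,0]>155)&(H[...,0]<178)&(H[...,1]>150)
    for nm,m in dict(mag=mag&inr,red=((H[...,0]<5)|(H[...,0]>176))&(H[...,1]>170)&inr,tray=(H[...,0]>150)&(H[...,0]<175)&(H[...,1]>40)&(H[...,1]<110)&inr&(Z<.03)).items():
        for i,a,c,b in blobs(m,8):
            p=plane(d,c,.0)[0];q=np.median(P[b],0);r=cv2.minAreaRect(plane(d,np.argwhere(b)[:,::-1],q[2])[:,:2].astype(np.float32)*1000)
            print(n,nm,a,np.round(c),np.round(q,3),np.round(r[0]),np.round(r[1]),round(r[2]))
E
```

```text
scene L [ 0.455 -0.078  0.059]
scene M [0.464 0.018 0.061]
scene R [0.475 0.113 0.06 ]
scene bp [0.402 0.277 0.029]
scene bc [0.475 0.35  0.028]
scene bl [0.558 0.297 0.028]
scene purp [ 0.33  -0.153  0.027]
scene jar [ 0.686 -0.193  0.06 ]
scene or1 [0.326 0.145 0.027]
scene or2 [0.602 0.137 0.025]
table z 0.0014917945120061712
scene mag 117 [147. 154.] [ 0.551 -0.505  0.017] [ 550. -505.] [68. 73.] 29
scene mag 98 [ 62. 208.] [ 0.87  -0.562  0.08 ] [ 872. -557.] [68. 23.] 34
scene mag 146 [356. 231.] [0.455 0.226 0.002] [452. 224.] [176.  11.] 6
scene mag 12 [374. 208.] [0.356 0.24  0.002] [356. 239.] [19.  7.] 88
scene mag 204 [195. 219.] [ 0.689 -0.195  0.06 ] [ 689. -196.] [52. 44.] 36
scene mag 8 [383. 211.] [0.35  0.266 0.   ] [350. 267.] [ 4. 13.] 30
scene mag 16 [394. 215.] [0.35  0.304 0.002] [349. 304.] [26.  7.] 88
scene mag 16 [404. 219.] [0.347 0.337 0.003] [346. 336.] [ 7. 26.] 8
scene mag 16 [414. 223.] [0.342 0.369 0.001] [342. 369.] [ 7. 22.] 8
scene mag 230 [409. 263.] [0.476 0.405 0.001] [471. 405.] [248.  11.] 6
scene mag 78 [136. 245.] [ 0.849 -0.281  0.082] [ 8
[... 4540 characters left out ...]
 [158. 219.] [0.794 0.254 0.008] [796. 254.] [15.  4.] 44
side tray 191 [202. 277.] [0.587 0.248 0.001] [491. 317.] [249. 177.] 3
side tray 13 [221. 266.] [ 0.537  0.227 -0.003] [535. 227.] [30.  7.] 14
side tray 8 [255. 290.] [ 0.408  0.214 -0.001] [408. 214.] [ 3. 22.] 73
side tray 13 [157. 297.] [ 0.593  0.418 -0.002] [590. 416.] [ 7. 36.] 62
side tray 89 [249. 320.] [0.354 0.283 0.001] [351. 294.] [ 25. 176.] 10
side tray 14 [182. 313.] [0.498 0.4   0.001] [499. 400.] [32.  3.] 5
side tray 47 [205. 331.] [0.414 0.393 0.002] [416. 392.] [121.   3.] 5
side tray 8 [201. 334.] [ 0.419  0.402 -0.001] [420. 403.] [15.  4.] 21
side tray 9 [229. 347.] [0.337 0.378 0.002] [337. 376.] [23.  4.] 72
```

Emit:
carry_out([
  [1, 0, 0, 0, 0, 0, 0.91],
  [1, 0, 0, 0, 0, 0, 0.91],
  [1, 0, 0, 0, 0, 0, 0.91],
  [1, 0, 0, 0, 0, 0, 0.91],
  [1, 0, 0, 0, 0, 0, 0.91],
  [1, 0.31, -0.94, -0.04, 0, 0, 0],
  [1, 0.31, -0.94, -0.04, 0, 0, 0],
  [1, 0.31, -0.94, -0.04, 0, 0, 0],
])

```text
clock: 0.9
position: [0.2427, -0.5194, 0.2293]
ee_rot: [-3.136, 0.172, 0.001]
force: [0.2, 0.8, -1.0]
width: 0.999
gripper_force: 0.0
```

Emit:
carry_out([
  [1, 0.31, -0.94, -0.04, 0, 0, 0],
  [1, 0.31, -0.94, -0.04, 0, 0, 0],
  [1, 0.31, -0.94, -0.04, 0, 0, 0],
  [1, 0.31, -0.94, -0.04, 0, 0, 0],
  [1, 0.31, -0.94, -0.04, 0, 0, 0],
  [1, 0.31, -0.94, -0.04, 0, 0, 0],
  [1, 0.31, -0.94, -0.04, 0, 0, 0],
  [1, 0.31, -0.94, -0.04, 0, 0, 0],
])

```text
clock: 1.7
position: [0.3249, -0.3392, 0.2375]
ee_rot: [-3.137, 0.172, 0.001]
force: [0.3, -0.5, 0.3]
width: 1.001
gripper_force: 0.0
```

Emit:
carry_out([
  [1, 0.31, -0.94, -0.04, 0, 0, 0],
  [1, 0.31, -0.94, -0.04, 0, 0, 0],
  [1, 0.31, -0.94, -0.04, 0, 0, 0],
  [1, 0.31, -0.94, -0.04, 0, 0, 0],
  [1, 0.31, -0.94, -0.04, 0, 0, 0],
  [1, 0.31, -0.94, -0.04, 0, 0, 0],
  [1, 0.31, -0.94, -0.04, 0, 0, 0],
  [1, 0.31, -0.94, -0.04, 0, 0, 0],
])

```text
clock: 2.5
position: [0.4069, -0.1592, 0.2456]
ee_rot: [-3.137, 0.172, 0.001]
force: [-0.0, -0.2, -0.4]
width: 1.002
gripper_force: 0.0
```

Emit:
carry_out([
  [1, 0.31, -0.94, -0.04, 0, 0, 0],
  [1, 0.31, -0.94, -0.04, 0, 0, 0],
  [1, 0.31, -0.94, -0.04, 0, 0, 0],
  [1, 0.31, -0.94, -0.04, 0, 0, 0],
  [1, 0.31, -0.94, -0.04, 0, 0, 0],
  [1, 0.31, -0.94, -0.04, 0, 0, 0],
  [1, 0.31, -0.94, -0.04, 0, 0, 0],
  [1, 0, 0, 0, 0, 0, 0],
])

```text
clock: 3.3
position: [0.4796, 0.0008, 0.2526]
ee_rot: [-3.136, 0.164, -0.0]
force: [0.2, 0.5, -0.6]
width: 1.006
gripper_force: 0.0
```

```bash
python3 - <<'E'
from h import *
from cell import arm
s=arm.observe();print(s['position'],s['joints'],s['force'])
d=get('wrist','w1.png');print(d['tool_from_camera'],d['mtx'],d['k1'])
E
```

```text
[0.47957884 0.00082213 0.25264947] [ 0.14398088  0.19643972 -0.30094478  1.85714664  0.06334725  1.09691314
 -1.8559228 ] [ 0.2010313   0.47123701 -0.57258688]
[[ 1.22174083e-03 -9.68971433e-01 -2.47169719e-01  6.62246905e-02]
 [ 9.99999025e-01  1.35086134e-03 -3.52819949e-04 -1.02045766e-03]
 [ 6.75764469e-04 -2.47169048e-01  9.68972139e-01 -1.58661523e-01]
 [ 0.00000000e+00  0.00000000e+00  0.00000000e+00  1.00000000e+00]] [[335.69951317   0.         278.90908991]
 [  0.         335.69951317 212.84270712]
 [  0.           0.           1.        ]] -0.02360362508416701
```

View pics/w1.png

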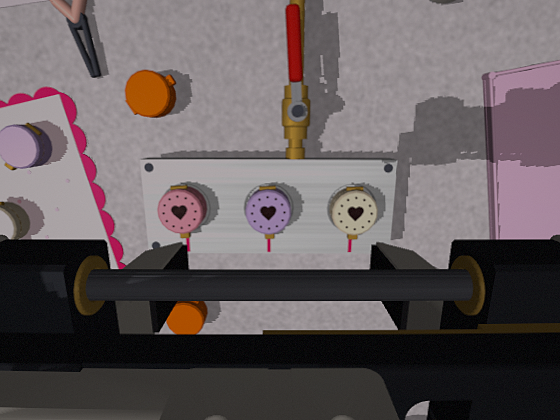

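Wrist view: three engraved boxes at (182,212), (268,212) and (355,212), with their lines below. Red lever runs (293,5)-(296,80), stem at (297,110).

```bash
cat >> h.py <<'E'
def circ(P):
    A=np.c_[2*P[:,:2],np.ones(len(P))];s=np.linalg.lstsq(A,(P[:,:2]**2).sum(1),rcond=None)[0];return s[0],s[1],np.sqrt(s[2]+s[0]**2+s[1]**2)
E
python3 - <<'E'
from h import *
d=pickle.load(open('w1.pkl','rb'));P=cloud(d);H=hsv(d);Z=P[...,2];v,u=np.mgrid[:420,:560]
ok=(v<255)
pl=ok&(Z>.033)&(Z<.043)&(abs(u-270)<135)
for i,a,c,b in blobs(pl,3000):
    q=plane(d,np.argwhere(b)[:,::-1],.038)[:,:2].astype(np.float32)*1000
    r=cv2.minAreaRect(q);print('plate',a,r,np.median(Z[b]));print(plane(d,[[140,160],[396,160]],.038))
for i,a,c,b in blobs(ok&(Z>.053)&(Z<.065)&(v>150),500):
    q=plane(d,np.argwhere(b)[:,::-1],.059)[:,:2].astype(np.float32)*1000;print('lid',c,cv2.minEnclosingCircle(q),q.mean(0),np.median(Z[b]))
red=ok&((H[...,0]<6)|(H[...,0]>176))&(H[...,1]>150)&(v<90)&(abs(u-295)<20)
for i,a,c,b in blobs(red,100):
    q=plane(d,np.argwhere(b)[:,::-1],.062)[:,:2].astype(np.float32)*1000;print('red',a,cv2.minAreaRect(q),np.median(Z[b]))
mag=ok&(H[...,0]>150)&(H[...,0]<178)&(H[...,1]>150)&(v>230)&(abs(u-270)<120)
for i,a,c,b in blobs(mag,8):print('line',c,plane(d,c,.038))
print('stem',plane(d,[297,110],.06))
E
```

```text
plate 18359 ((497.25, 13.317489624023438), (285.6079406738281, 186.33868408203125), 84.12086486816406) 0.03861459086338295
[[ 0.52692411  0.15238428  0.038     ]
 [ 0.49761605 -0.12972673  0.038     ]]
lid [180.03402985 210.77074627] ((467.3193664550781, 109.33695983886719), 28.230791091918945) [469.44556 111.18083] 0.05961911152139915
lid [267.1129326  211.42744384] ((457.0823059082031, 18.44900131225586), 28.153701782226562) [459.00717   17.291067] 0.059601445748457806
lid [353.48159324 211.96439348] ((446.6707458496094, -75.46556091308594), 27.764406204223633) [448.80508  -75.695885] 0.05952326663480405
red 1009 ((621.9357299804688, -26.750038146972656), (12.673725128173828, 68.48860931396484), 87.47364044189453) 0.06222048069955059
line [187.6        244.56666667] [[0.42358262 0.11642825 0.038     ]]
line [268.5 245. ] [[0.41333532 0.02156294 0.038     ]]
line [349.24137931 246.10344828] [[ 0.40217761 -0.07291325  0.038     ]]
stem [[ 0.56059265 -0.02435329  0.06      ]]
```

Emit:
carry_out([
  [0.4, 0.83, 0.07, 0.5, 0, 0, 0],
  [0.4, 0.83, 0.07, 0.5, 0, 0, 0],
  [0.4, 0.83, 0.07, 0.5, 0, 0, 0],
  [0.4, 0.83, 0.07, 0.5, 0, 0, 0],
  [0.4, 0.83, 0.07, 0.5, 0, 0, 0],
  [0.4, 0.83, 0.07, 0.5, 0, 0, 0],
  [0.4, 0.8, 0.07, 0.5, 0, 0, 0],
  [0.4, 0, 0, 0, 0, 0, 0],
])

```text
clock: 4.15
position: [0.6213, -0.0329, 0.1628]
ee_rot: [3.136, -0.175, -0.004]
force: [-0.7, 0.0, -0.2]
width: 0.407
gripper_force: 0.0
```

```bash
cat > go.py <<'E'
import sys
from h import *
from cell import arm
# go.py x y z [yaw] : remaining shift in tool units
s=arm.observe();R=Ro.from_rotvec(s['ee_rot']).as_matrix()
a=[float(v) for v in sys.argv[1:]]
yaw=np.arctan2(R[1,0],R[0,0]);print('yaw',round(yaw,4),'pos',np.round(s['position'],4),'w',round(s['width'],3),'tilt',np.round(R[:2,2],4),'j7',round(s['joints'][6],2),'t',s['clock'])
if len(a)>3:
    print('turn units',round(-(a[3]-yaw)/.1,2));c,q=np.cos(a[3]),np.sin(a[3]);R=np.array([[c,q,0],[q,-c,0],[0,0,-1]])
print('shift units (after turn)',np.round(R.T@(np.array(a[:3])-s['position'])/.025,2))
E
python3 go.py .622 -.027 .047; python3 - <<'E'
from h import *
get('wrist','w2.png')
E
```

```text
yaw -0.1116 pos [ 0.6213 -0.0329  0.1628] w 0.407 tilt [-0.0028 -0.001 ] j7 -1.84 t 4.15
shift units (after turn) [ 0.01 -0.24  4.63]
```

View pics/w2.png

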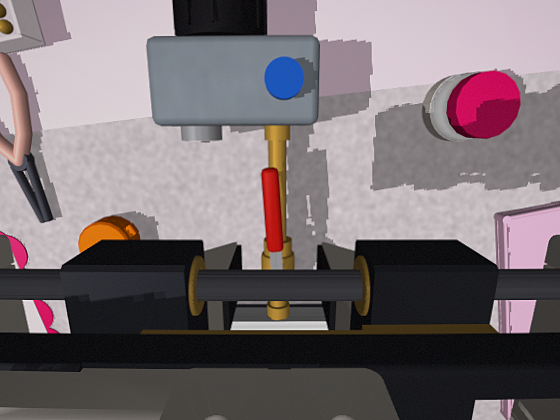

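Lever (272,210) is between the part-open fingers, pump well ahead. Descending.

Emit:
carry_out([
  [0.4, 0, -0.24, 0, 0, 0, 0],
  [0.4, 0, 0, 0.9, 0, 0, 0],
  [0.4, 0, 0, 0.9, 0, 0, 0],
  [0.4, 0, 0, 0.9, 0, 0, 0],
  [0.4, 0, 0, 0.9, 0, 0, 0],
  [0.4, 0, 0, 0.6, 0, 0, 0],
  [0.4, 0, 0, 0.4, 0, 0, 0],
  [0.4, 0, 0, 0, 0, 0, 0],
])

```text
clock: 5.0
position: [0.6209, -0.0245, 0.0495]
ee_rot: [3.137, -0.171, -0.002]
force: [-0.8, -0.9, -0.9]
width: 0.399
gripper_force: 0.0
```

Emit:
carry_out([
  [0, 0, 0, 0, 0, 0, 0],
  [0, 0, 0, 0, 0, 0, 0],
  [0, 0, 0, 0, 0, 0, 0],
  [0, 0, 0, 0, 0, 0, 0],
  [0, 0, 0, 0, 0, 0, 0],
], squeeze=10)

```text
clock: 5.5
position: [0.6224, -0.0257, 0.0511]
ee_rot: [3.136, -0.173, 0.002]
force: [-1.0, -4.4, 5.5]
width: 0.166
gripper_force: 10.0
```

```bash
python3 go.py .622 -.027 .047 
```

```text
yaw -0.11 pos [ 0.6224 -0.0257  0.0511] w 0.166 tilt [ 0.0015 -0.0012] j7 -1.89 t 5.5
shift units (after turn) [-0.01  0.05  0.16]
```

Emit:
carry_out([
  [0, -0.03, -0.25, 0, 0, 0, -1],
  [0, -0.03, -0.25, 0, 0, 0, -1],
  [0, -0.03, -0.25, 0, 0, 0, -1],
  [0, -0.03, -0.25, 0, 0, 0, -1],
  [0, -0.03, -0.25, 0, 0, 0, -1],
  [0, -0.03, -0.25, 0, 0, 0, -1],
  [0, -0.03, -0.25, 0, 0, 0, -1],
  [0, 0, 0, 0, 0, 0, 0],
], squeeze=15)

```text
clock: 6.3
position: [0.6083, 0.0148, 0.051]
ee_rot: [3.002, 0.918, -0.001]
force: [-2.0, -6.5, 10.4]
width: 0.162
gripper_force: 14.9
```

```bash
python3 go.py .567 .039 .047 1.465; python3 -c "
from cell import arm
import numpy as np
s=arm.observe();p=s['position']-np.array([.56,-.0238,0]);print(np.hypot(*p[:2]),np.arctan2(p[1],p[0]),s['force'],s['ft_torque'])"
```

```text
yaw 0.5934 pos [0.6083 0.0148 0.051 ] w 0.162 tilt [-0.     -0.0024] j7 -1.39 t 6.3
turn units -8.72
shift units (after turn) [ 0.79 -1.75  0.16]
0.06185323507678619 0.6743559897120918 [-1.95769395 -6.50419091 10.39930983] [-1.48238914  0.635319    0.22109947]
```

Emit:
carry_out([
  [0, -0.03, -0.25, 0, 0, 0, -1],
  [0, -0.03, -0.25, 0, 0, 0, -1],
  [0, -0.03, -0.25, 0, 0, 0, -1],
  [0, -0.03, -0.25, 0, 0, 0, -1],
  [0, -0.03, -0.25, 0, 0, 0, -1],
  [0, -0.03, -0.25, 0, 0, 0, -1],
  [0, -0.03, -0.25, 0, 0, 0, -1],
  [0, -0.03, -0.25, 0, 0, 0, -1],
])

```text
clock: 7.1
position: [0.5676, 0.0375, 0.0511]
ee_rot: [2.407, 2.012, 0.001]
force: [5.4, -10.4, 4.0]
width: 0.159
gripper_force: 14.6
```

Emit:
carry_out([
  [0, 0, -0.1, 0, 0, 0, -0.4],
  [0, 0, -0.1, 0, 0, 0, -0.3],
  [0, 0, 0, 0, 0, 0, 0],
  [0, 0, 0, 0, 0, 0, 0],
])

```text
clock: 7.5
position: [0.5661, 0.0375, 0.0513]
ee_rot: [2.339, 2.086, 0.007]
force: [16.7, -12.2, -4.2]
width: 0.152
gripper_force: 14.9
```

```bash
python3 go.py .567 .039 .047 1.465; python3 -c "
from cell import arm
import numpy as np
s=arm.observe();p=s['position']-np.array([.56,-.0238,0]);print(np.hypot(*p[:2]),np.arctan2(p[1],p[0]),s['force'],s['ft_torque'])"
```

```text
yaw 1.4565 pos [0.5661 0.0375 0.0513] w 0.152 tilt [ 0.0084 -0.0027] j7 -0.74 t 7.5
turn units -0.09
shift units (after turn) [0.07 0.03 0.17]
0.06156000675214728 1.471417092848259 [ 16.65134304 -12.15162295  -4.24268294] [-2.59538689 -3.64800483  0.04190647]
```

Emit:
carry_out([
  [0.4, 0, 0, 0, 0, 0, 0],
  [0.4, 0, 0, 0, 0, 0, 0],
  [0.4, 0, 0, 0, 0, 0, 0],
  [0.4, 0, 0, -1, 0, 0, 0],
  [0.4, 0, 0, -1, 0, 0, 0],
  [0.4, 0, 0, -1, 0, 0, 0],
  [0.4, 0, 0, -1, 0, 0, 0],
  [0.4, 0, 0, -1, 0, 0, 0],
])

```text
clock: 8.3
position: [0.5601, 0.0421, 0.1761]
ee_rot: [-2.338, -2.097, 0.0]
force: [-0.1, 0.6, -0.1]
width: 0.402
gripper_force: 0.0
```

Emit:
carry_out([
  [0.7, 0, 0, -1, 0, 0, 1],
  [0.7, 0, 0, -1, 0, 0, 1],
  [0.7, 0, 0, 0, 0, 0, 1],
  [0.7, 0, 0, 0, 0, 0, 1],
  [0.7, 0, 0, 0, 0, 0, 1],
  [0.7, 0, 0, 0, 0, 0, 1],
  [0.7, 0, 0, 0, 0, 0, 1],
  [0.7, 0, 0, 0, 0, 0, 1],
])

```text
clock: 9.1
position: [0.5601, 0.0421, 0.225]
ee_rot: [-2.972, -1.015, 0.001]
force: [0.3, -0.2, -0.1]
width: 0.701
gripper_force: 0.0
```

Emit:
carry_out([
  [0.8, 0, 0, 0, 0, 0, 1],
  [0.8, 0, 0, 0, 0, 0, 1],
  [0.8, 0, 0, 0, 0, 0, 1],
  [0.8, 0, 0, 0, 0, 0, 1],
  [0.8, 0, 0, 0, 0, 0, 1],
  [0.8, 0, 0, 0, 0, 0, 1],
  [0.8, 0, 0, 0, 0, 0, 1],
  [0.8, 0, 0, 0, 0, 0, 0.6],
])

```text
clock: 9.9
position: [0.5601, 0.0422, 0.2249]
ee_rot: [-3.137, 0.16, 0.002]
force: [0.7, 0.2, -0.3]
width: 0.8
gripper_force: 0.0
```

```bash
python3 go.py .44 .0 .25 -.106; python3 - <<'E'
from h import *
get('wrist','w3.png');get('side','s1.png')
E
```

```text
yaw -0.102 pos [0.5601 0.0422 0.2249] w 0.8 tilt [-0.001   0.0005] j7 -2.0 t 9.9
turn units 0.04
shift units (after turn) [-4.6   2.19 -1.  ]
```

View pics/w3.png

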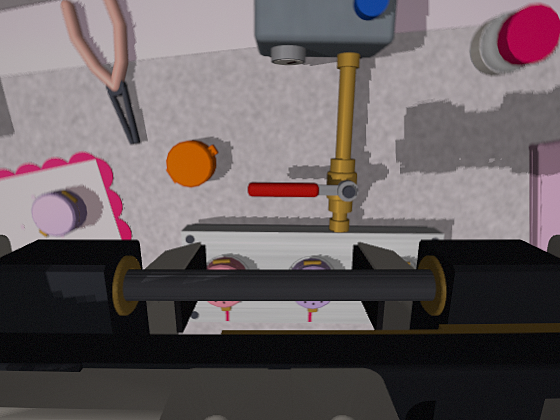

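Lever (250-345,190) now lies across the pipe: shut. Now the engraved boxes, starting with the cream one.

Emit:
carry_out([
  [0.78, -0.66, 0.86, 0.7, 0, 0, 0],
  [0.78, -0.66, 0.86, 0.7, 0, 0, 0],
  [0.78, -0.66, 0.86, 0.7, 0, 0, 0],
  [0.78, -0.66, 0.86, 0.7, 0, 0, 0],
  [0.78, -0.66, 0.86, 0.7, 0, 0, 0],
  [0.78, -0.65, 0.88, 0.7, 0, 0, 0],
  [0.78, 0, 0, 0, 0, 0, 0],
])

```text
clock: 10.7
position: [0.4452, -0.0802, 0.118]
ee_rot: [3.137, -0.157, -0.01]
force: [-0.3, 0.4, 0.1]
width: 0.784
gripper_force: 0.0
```

```bash
python3 go.py .4487 -.0765 .042 -.106
```

```text
yaw -0.1003 pos [ 0.4452 -0.0802  0.118 ] w 0.784 tilt [-0.0063 -0.0007] j7 -1.79 t 10.7
turn units 0.06
shift units (after turn) [ 0.12 -0.16  3.04]
```

Emit:
carry_out([
  [0.78, 0.12, -0.16, 0.7, 0, 0, 0.06],
  [0.78, 0, 0, 0.7, 0, 0, 0],
  [0.78, 0, 0, 0.7, 0, 0, 0],
  [0.78, 0, 0, 0.6, 0, 0, 0],
  [0.78, 0, 0, 0.34, 0, 0, 0],
  [0.78, 0, 0, 0, 0, 0, 0],
  [0.3, 0, 0, 0, 0, 0, 0],
  [0.3, 0, 0, 0, 0, 0, 0],
], squeeze=20)

```text
clock: 11.5
position: [0.4537, -0.074, 0.0449]
ee_rot: [3.137, -0.165, 0.002]
force: [0.4, 0.0, -0.7]
width: 0.651
gripper_force: 0.0
```

Emit:
carry_out([
  [0.3, 0, 0, 0, 0, 0, 0],
  [0.3, 0, 0, 0, 0, 0, 0],
  [0.3, 0, 0, 0, 0, 0, 0],
  [0.3, 0, 0, -0.3, 0, 0, 0],
  [0.3, 0, 0, -0.6, 0, 0, 0],
  [0.3, 0, 0, -0.8, 0, 0, 0],
  [0.3, 0, 0, -0.8, 0, 0, 0],
  [0.3, 0, 0, -0.8, 0, 0, 0],
])

```text
clock: 12.3
position: [0.453, -0.0741, 0.1279]
ee_rot: [3.137, -0.165, 0.001]
force: [-0.4, -0.3, -0.4]
width: 0.541
gripper_force: 20.0
```

```bash
python3 go.py .398 -.348 .115 -.106
```

```text
yaw -0.1052 pos [ 0.453  -0.0741  0.1279] w 0.541 tilt [ 0.0003 -0.0001] j7 -1.8 t 12.3
turn units 0.01
shift units (after turn) [-1.03 11.13  0.52]
```

Emit:
carry_out([
  [0.3, -0.09, 0.92, 0.04, 0, 0, 0],
  [0.3, -0.09, 0.92, 0.04, 0, 0, 0],
  [0.3, -0.09, 0.92, 0.04, 0, 0, 0],
  [0.3, -0.09, 0.92, 0.04, 0, 0, 0],
  [0.3, -0.09, 0.92, 0.04, 0, 0, 0],
  [0.3, -0.09, 0.92, 0.04, 0, 0, 0],
  [0.3, -0.09, 0.92, 0.04, 0, 0, 0],
  [0.3, -0.09, 0.92, 0.04, 0, 0, 0],
])

```text
clock: 13.1
position: [0.4156, -0.2562, 0.1191]
ee_rot: [3.137, -0.165, 0.001]
force: [0.6, -0.1, -0.8]
width: 0.539
gripper_force: 20.0
```

Emit:
carry_out([
  [0.3, -0.08, 0.92, 0.04, 0, 0, 0],
  [0.3, -0.08, 0.92, 0.04, 0, 0, 0],
  [0.3, -0.08, 0.92, 0.04, 0, 0, 0],
  [0.3, -0.08, 0.92, 0.04, 0, 0, 0],
  [0.3, 0, 0, 0, 0, 0, 0],
  [0.3, 0, 0, 0, 0, 0, 0],
])

```text
clock: 13.7
position: [0.398, -0.346, 0.1149]
ee_rot: [-3.137, 0.167, -0.0]
force: [-0.3, 0.2, -1.1]
width: 0.542
gripper_force: 20.0
```

```bash
python3 go.py .400 -.348 .017
```

```text
yaw -0.1064 pos [ 0.398  -0.346   0.1149] w 0.542 tilt [0.0001 0.0002] j7 -1.22 t 13.7
shift units (after turn) [0.09 0.07 3.91]
```

Emit:
carry_out([
  [0.3, 0.09, 0.07, 0.9, 0, 0, 0],
  [0.3, 0, 0, 0.9, 0, 0, 0],
  [0.3, 0, 0, 0.9, 0, 0, 0],
  [0.3, 0, 0, 0.6, 0, 0, 0],
  [0.3, 0, 0, 0.4, 0, 0, 0],
  [0.3, 0, 0, 0.2, 0, 0, 0],
  [0.3, 0, 0, 0, 0, 0, 0],
  [0.3, 0, 0, 0, 0, 0, 0],
])

```text
clock: 14.5
position: [0.4008, -0.3479, 0.0179]
ee_rot: [3.137, -0.165, 0.001]
force: [-0.0, -0.2, -1.2]
width: 0.54
gripper_force: 20.0
```

Emit:
carry_out([
  [0.78, 0, 0, 0, 0, 0, 0],
  [0.78, 0, 0, 0, 0, 0, 0],
  [0.78, 0, 0, 0, 0, 0, 0],
  [0.78, 0, 0, 0, 0, 0, 0],
  [0.78, 0, 0, -0.8, 0, 0, 0],
  [0.78, 0, 0, -1, 0, 0, 0],
  [0.78, 0, 0, -1, 0, 0, 0],
  [0.78, 0, 0, -1, 0, 0, 0],
])

```text
clock: 15.3
position: [0.4002, -0.3477, 0.1132]
ee_rot: [-3.137, 0.165, 0.0]
force: [1.5, -0.4, 0.2]
width: 0.777
gripper_force: 0.0
```

```bash
python3 go.py .4595 .0175 .115 -.106
```

```text
yaw -0.1052 pos [ 0.4002 -0.3477  0.1132] w 0.777 tilt [-0.0001  0.0002] j7 -1.22 t 15.3
turn units 0.01
shift units (after turn) [  0.81 -14.78  -0.07]
```

Emit:
carry_out([
  [0.78, 0.05, -0.92, 0, 0, 0, 0],
  [0.78, 0.05, -0.92, 0, 0, 0, 0],
  [0.78, 0.05, -0.92, 0, 0, 0, 0],
  [0.78, 0.05, -0.92, 0, 0, 0, 0],
  [0.78, 0.05, -0.92, 0, 0, 0, 0],
  [0.78, 0.05, -0.92, 0, 0, 0, 0],
  [0.78, 0.05, -0.92, 0, 0, 0, 0],
  [0.78, 0.05, -0.92, 0, 0, 0, 0],
])

```text
clock: 16.1
position: [0.4296, -0.165, 0.1124]
ee_rot: [3.137, -0.166, 0.0]
force: [-0.3, 0.3, 0.5]
width: 0.779
gripper_force: 0.0
```

Emit:
carry_out([
  [0.78, 0.05, -0.92, 0, 0, 0, 0],
  [0.78, 0.05, -0.92, 0, 0, 0, 0],
  [0.78, 0.05, -0.92, 0, 0, 0, 0],
  [0.78, 0.05, -0.92, 0, 0, 0, 0],
  [0.78, 0.05, -0.92, 0, 0, 0, 0],
  [0.78, 0.05, -0.92, 0, 0, 0, 0],
  [0.78, 0.05, -0.92, 0, 0, 0, 0],
  [0.78, 0.05, -0.92, 0, 0, 0, 0],
])

```text
clock: 16.9
position: [0.4589, 0.0169, 0.1123]
ee_rot: [3.137, -0.165, 0.0]
force: [0.7, 0.1, 0.1]
width: 0.776
gripper_force: 0.0
```

Emit:
carry_out([
  [0.78, 0, 0, 0, 0, 0, 0],
  [0.78, 0, 0, 0, 0, 0, 0],
])

```text
clock: 17.1
position: [0.4587, 0.0161, 0.1122]
ee_rot: [3.137, -0.163, -0.0]
force: [0.2, -0.2, 0.9]
width: 0.78
gripper_force: 0.0
```

```bash
python3 go.py .4595 .0175 .044 -.106
```

```text
yaw -0.1041 pos [0.4587 0.0161 0.1122] w 0.78 tilt [-0.0001 -0.0003] j7 -2.02 t 17.1
turn units 0.02
shift units (after turn) [ 0.02 -0.06  2.73]
```

Emit:
carry_out([
  [0.78, 0.02, -0.06, 0.8, 0, 0, 0],
  [0.78, 0, 0, 0.8, 0, 0, 0],
  [0.78, 0, 0, 0.6, 0, 0, 0],
  [0.78, 0, 0, 0.4, 0, 0, 0],
  [0.78, 0, 0, 0.1, 0, 0, 0],
  [0.3, 0, 0, 0, 0, 0, 0],
  [0.3, 0, 0, 0, 0, 0, 0],
  [0.3, 0, 0, 0, 0, 0, 0],
])

```text
clock: 17.9
position: [0.46, 0.0174, 0.0453]
ee_rot: [-3.137, 0.165, -0.002]
force: [-0.5, -0.4, 0.5]
width: 0.569
gripper_force: 0.2
```

Emit:
carry_out([
  [0.3, 0, 0, 0, 0, 0, 0],
  [0.3, 0, 0, 0, 0, 0, 0],
  [0.3, 0, 0, -0.3, 0, 0, 0],
  [0.3, 0, 0, -0.6, 0, 0, 0],
  [0.3, 0, 0, -0.8, 0, 0, 0],
  [0.3, 0, 0, -0.8, 0, 0, 0],
  [0.3, 0, 0, -0.5, 0, 0, 0],
  [0.3, 0, 0, 0, 0, 0, 0],
])

```text
clock: 18.7
position: [0.4605, 0.0177, 0.1215]
ee_rot: [-3.137, 0.165, -0.005]
force: [-0.0, -0.6, -2.5]
width: 0.535
gripper_force: 20.0
```

Emit:
carry_out([
  [0.3, 0.1, 0.89, 0, 0, 0, 0],
  [0.3, 0.1, 0.89, 0, 0, 0, 0],
  [0.3, 0.1, 0.89, 0, 0, 0, 0],
  [0.3, 0.1, 0.89, 0, 0, 0, 0],
  [0.3, 0.1, 0.89, 0, 0, 0, 0],
  [0.3, 0.1, 0.89, 0, 0, 0, 0],
  [0.3, 0.1, 0.89, 0, 0, 0, 0],
  [0.3, 0.1, 0.89, 0, 0, 0, 0],
])

```text
clock: 19.5
position: [0.4601, -0.1624, 0.119]
ee_rot: [-3.137, 0.165, 0.002]
force: [0.7, 0.2, -0.9]
width: 0.539
gripper_force: 20.0
```

Emit:
carry_out([
  [0.3, 0.1, 0.89, 0, 0, 0, 0],
  [0.3, 0.1, 0.89, 0, 0, 0, 0],
  [0.3, 0.1, 0.89, 0, 0, 0, 0],
  [0.3, 0.1, 0.89, 0, 0, 0, 0],
  [0.3, 0.1, 0.89, 0, 0, 0, 0],
  [0.3, 0.1, 0.89, 0, 0, 0, 0],
  [0.3, 0.1, 0.89, 0, 0, 0, 0],
  [0.3, 0.1, 0.89, 0, 0, 0, 0],
])

```text
clock: 20.3
position: [0.4613, -0.3413, 0.1188]
ee_rot: [-3.137, 0.165, 0.002]
force: [0.1, 0.9, -0.8]
width: 0.535
gripper_force: 20.0
```

Emit:
carry_out([
  [0.3, 0, 0, 0, 0, 0, 0],
  [0.3, 0, 0, 0, 0, 0, 0],
])

```text
clock: 20.5
position: [0.4613, -0.3406, 0.1188]
ee_rot: [-3.136, 0.167, 0.002]
force: [0.4, 0.5, -1.1]
width: 0.537
gripper_force: 20.0
```

```bash
python3 go.py .464 -.342 .016 -.106
```

```text
yaw -0.1062 pos [ 0.4613 -0.3406  0.1188] w 0.537 tilt [-0.0012  0.0011] j7 -1.29 t 20.5
turn units -0.0
shift units (after turn) [0.11 0.05 4.11]
```

Emit:
carry_out([
  [0.3, 0.11, 0.05, 0.9, 0, 0, 0],
  [0.3, 0, 0, 0.9, 0, 0, 0],
  [0.3, 0, 0, 0.9, 0, 0, 0],
  [0.3, 0, 0, 0.7, 0, 0, 0],
  [0.3, 0, 0, 0.4, 0, 0, 0],
  [0.3, 0, 0, 0.3, 0, 0, 0],
  [0.3, 0, 0, 0, 0, 0, 0],
  [0.3, 0, 0, 0, 0, 0, 0],
])

```text
clock: 21.3
position: [0.4649, -0.3423, 0.0178]
ee_rot: [3.137, -0.165, 0.001]
force: [0.9, -0.7, -0.7]
width: 0.534
gripper_force: 20.0
```

Emit:
carry_out([
  [0.78, 0, 0, 0, 0, 0, 0],
  [0.78, 0, 0, 0, 0, 0, 0],
  [0.78, 0, 0, 0, 0, 0, 0],
  [0.78, 0, 0, 0, 0, 0, 0],
  [0.78, 0, 0, -0.8, 0, 0, 0],
  [0.78, 0, 0, -1, 0, 0, 0],
  [0.78, 0, 0, -1, 0, 0, 0],
  [0.78, 0, 0, -1, 0, 0, 0],
])

```text
clock: 22.1
position: [0.4643, -0.3422, 0.1132]
ee_rot: [-3.137, 0.165, 0.0]
force: [0.6, 0.4, -0.0]
width: 0.775
gripper_force: 0.0
```

Emit:
carry_out([
  [0.78, -0.09, -0.9, 0, 0, 0, 0],
  [0.78, -0.09, -0.9, 0, 0, 0, 0],
  [0.78, -0.09, -0.9, 0, 0, 0, 0],
  [0.78, -0.09, -0.9, 0, 0, 0, 0],
  [0.78, -0.09, -0.9, 0, 0, 0, 0],
  [0.78, -0.09, -0.9, 0, 0, 0, 0],
  [0.78, -0.09, -0.9, 0, 0, 0, 0],
  [0.78, -0.09, -0.9, 0, 0, 0, 0],
])

```text
clock: 22.9
position: [0.4654, -0.1605, 0.1124]
ee_rot: [3.137, -0.165, 0.0]
force: [0.2, -0.4, -0.3]
width: 0.779
gripper_force: 0.0
```

Emit:
carry_out([
  [0.78, -0.09, -0.9, 0, 0, 0, 0],
  [0.78, -0.09, -0.9, 0, 0, 0, 0],
  [0.78, -0.09, -0.9, 0, 0, 0, 0],
  [0.78, -0.09, -0.9, 0, 0, 0, 0],
  [0.78, -0.09, -0.9, 0, 0, 0, 0],
  [0.78, -0.09, -0.9, 0, 0, 0, 0],
  [0.78, -0.08, -0.9, 0, 0, 0, 0],
  [0.78, -0.08, -0.9, 0, 0, 0, 0],
])

```text
clock: 23.7
position: [0.467, 0.0203, 0.1124]
ee_rot: [3.137, -0.165, 0.0]
force: [0.2, 0.4, -0.2]
width: 0.781
gripper_force: 0.0
```

Emit:
carry_out([
  [0.78, -0.08, -0.9, 0, 0, 0, 0],
  [0.78, -0.08, -0.9, 0, 0, 0, 0],
  [0.78, -0.08, -0.9, 0, 0, 0, 0],
  [0.78, -0.08, -0.9, 0, 0, 0, 0],
  [0.78, 0, 0, 0, 0, 0, 0],
  [0.78, 0, 0, 0, 0, 0, 0],
])

```text
clock: 24.3
position: [0.4684, 0.1099, 0.1122]
ee_rot: [3.137, -0.164, -0.0]
force: [-0.2, 0.2, -0.5]
width: 0.78
gripper_force: 0.0
```

```bash
python3 go.py .4693 .112 .044 -.106
```

```text
yaw -0.1042 pos [0.4684 0.1099 0.1122] w 0.78 tilt [-0.0001 -0.0003] j7 -2.23 t 24.3
turn units 0.02
shift units (after turn) [ 0.03 -0.09  2.73]
```

Emit:
carry_out([
  [0.78, 0.03, -0.09, 0.8, 0, 0, 0],
  [0.78, 0, 0, 0.8, 0, 0, 0],
  [0.78, 0, 0, 0.6, 0, 0, 0],
  [0.78, 0, 0, 0.4, 0, 0, 0],
  [0.78, 0, 0, 0.1, 0, 0, 0],
  [0.3, 0, 0, 0, 0, 0, 0],
  [0.3, 0, 0, 0, 0, 0, 0],
  [0.3, 0, 0, 0, 0, 0, 0],
])

```text
clock: 25.1
position: [0.47, 0.112, 0.0454]
ee_rot: [-3.137, 0.166, -0.002]
force: [-0.2, 0.1, 0.1]
width: 0.565
gripper_force: 0.0
```

Emit:
carry_out([
  [0.3, 0, 0, 0, 0, 0, 0],
  [0.3, 0, 0, 0, 0, 0, 0],
  [0.3, 0, 0, -0.3, 0, 0, 0],
  [0.3, 0, 0, -0.6, 0, 0, 0],
  [0.3, 0, 0, -0.8, 0, 0, 0],
  [0.3, 0, 0, -0.8, 0, 0, 0],
  [0.3, 0, 0, -0.5, 0, 0, 0],
  [0.3, 0, 0, 0, 0, 0, 0],
])

```text
clock: 25.9
position: [0.4705, 0.1123, 0.1213]
ee_rot: [-3.136, 0.165, -0.005]
force: [0.2, 0.4, -1.8]
width: 0.536
gripper_force: 20.0
```

Emit:
carry_out([
  [0.3, 0.21, 0.88, 0, 0, 0, 0],
  [0.3, 0.21, 0.88, 0, 0, 0, 0],
  [0.3, 0.21, 0.88, 0, 0, 0, 0],
  [0.3, 0.21, 0.88, 0, 0, 0, 0],
  [0.3, 0.21, 0.88, 0, 0, 0, 0],
  [0.3, 0.21, 0.88, 0, 0, 0, 0],
  [0.3, 0.21, 0.88, 0, 0, 0, 0],
  [0.3, 0.21, 0.88, 0, 0, 0, 0],
])

```text
clock: 26.7
position: [0.4922, -0.0685, 0.1187]
ee_rot: [3.137, -0.165, -0.002]
force: [-0.1, -0.2, -0.7]
width: 0.536
gripper_force: 20.0
```

Emit:
carry_out([
  [0.3, 0.21, 0.88, 0, 0, 0, 0],
  [0.3, 0.21, 0.88, 0, 0, 0, 0],
  [0.3, 0.21, 0.88, 0, 0, 0, 0],
  [0.3, 0.21, 0.88, 0, 0, 0, 0],
  [0.3, 0.21, 0.88, 0, 0, 0, 0],
  [0.3, 0.21, 0.88, 0, 0, 0, 0],
  [0.3, 0.22, 0.88, 0, 0, 0, 0],
  [0.3, 0.22, 0.88, 0, 0, 0, 0],
])

```text
clock: 27.5
position: [0.5159, -0.2478, 0.1185]
ee_rot: [-3.137, 0.165, 0.003]
force: [0.4, -0.8, -0.6]
width: 0.537
gripper_force: 20.0
```

Emit:
carry_out([
  [0.3, 0.22, 0.88, 0, 0, 0, 0],
  [0.3, 0.22, 0.88, 0, 0, 0, 0],
  [0.3, 0.22, 0.88, 0, 0, 0, 0],
  [0.3, 0.22, 0.86, 0, 0, 0, 0],
  [0.3, 0, 0, 0, 0, 0, 0],
  [0.3, 0, 0, 0, 0, 0, 0],
])

```text
clock: 28.1
position: [0.5285, -0.3362, 0.1184]
ee_rot: [-3.136, 0.167, 0.002]
force: [-0.5, 1.2, -2.0]
width: 0.536
gripper_force: 20.0
```

```bash
python3 go.py .529 -.336 .0165 -.106
```

```text
yaw -0.1062 pos [ 0.5285 -0.3362  0.1184] w 0.536 tilt [-0.0015  0.001 ] j7 -1.36 t 28.1
turn units -0.0
shift units (after turn) [ 0.02 -0.01  4.08]
```

Emit:
carry_out([
  [0.3, 0.02, 0, 0.9, 0, 0, 0],
  [0.3, 0, 0, 0.9, 0, 0, 0],
  [0.3, 0, 0, 0.9, 0, 0, 0],
  [0.3, 0, 0, 0.7, 0, 0, 0],
  [0.3, 0, 0, 0.4, 0, 0, 0],
  [0.3, 0, 0, 0.27, 0, 0, 0],
  [0.3, 0, 0, 0, 0, 0, 0],
  [0.3, 0, 0, 0, 0, 0, 0],
])

```text
clock: 28.9
position: [0.5302, -0.3363, 0.0186]
ee_rot: [3.137, -0.165, 0.001]
force: [-0.1, 0.1, -1.0]
width: 0.538
gripper_force: 20.0
```

Emit:
carry_out([
  [0.78, 0, 0, 0, 0, 0, 0],
  [0.78, 0, 0, 0, 0, 0, 0],
  [0.78, 0, 0, 0, 0, 0, 0],
  [0.78, 0, 0, 0, 0, 0, 0],
  [0.78, 0, 0, -0.8, 0, 0, 0],
  [0.78, 0, 0, -1, 0, 0, 0],
  [0.78, 0, 0, -1, 0, 0, 0],
  [0.78, 0, 0, -1, 0, 0, 0],
])

```text
clock: 29.7
position: [0.5296, -0.3363, 0.114]
ee_rot: [-3.137, 0.165, 0.0]
force: [0.4, -1.0, -0.5]
width: 0.782
gripper_force: 0.0
```

Emit:
carry_out([
  [0.78, 0, 0, -1, 0, 0, -1],
  [0.78, 0, 0, -1, 0, 0, -1],
  [0.78, 0, 0, -1, 0, 0, -1],
  [0.78, 0, 0, -1, 0, 0, -1],
  [0.78, 0, 0, -1, 0, 0, -1],
  [0.78, 0, 0, -1, 0, 0, -1],
  [0.78, 0, 0, 0, 0, 0, 0],
])

```text
clock: 30.4
position: [0.5313, -0.337, 0.2669]
ee_rot: [3.041, 0.773, 0.007]
force: [1.3, -0.0, 0.2]
width: 0.78
gripper_force: 0.0
```

```bash
python3 go.py .40 .29 .27;  python3 - <<'E'
from h import *
d=get('side');P=cloud(d);Z=P[...,2]
for i,a,c,b in blobs((Z>.02)&(Z<.04)&(abs(P[...,0]-.463)<.12)&(abs(P[...,1]+.342)<.08),30):
    print(a,c,np.median(P[b],0))
E
```

```text
yaw 0.4976 pos [ 0.5313 -0.337   0.2669] w 0.78 tilt [ 0.0053 -0.0028] j7 -0.77 t 30.4
shift units (after turn) [  7.36 -24.54  -0.22]
154 [347.43506494 158.64285714] [ 0.52491906 -0.33270185  0.02969998]
166 [364.22891566 167.85542169] [ 0.45938655 -0.33639381  0.02974983]
170 [381.74705882 177.44117647] [ 0.3912394  -0.34320062  0.02983934]
```

All three engraved boxes stand in the tray (lids at 30 mm). On to the mat.

Emit:
carry_out([
  [0.78, 0.28, -0.94, 0, 0, 0, 0],
  [0.78, 0.28, -0.94, 0, 0, 0, 0],
  [0.78, 0.28, -0.94, 0, 0, 0, 0],
  [0.78, 0.28, -0.94, 0, 0, 0, 0],
  [0.78, 0.28, -0.94, 0, 0, 0, 0],
  [0.78, 0.28, -0.94, 0, 0, 0, 0],
  [0.78, 0.28, -0.94, 0, 0, 0, 0],
  [0.78, 0.28, -0.94, 0, 0, 0, 0],
])

```text
clock: 31.25
position: [0.4888, -0.1433, 0.2619]
ee_rot: [-3.046, -0.767, 0.002]
force: [0.5, -0.1, 0.6]
width: 0.781
gripper_force: 0.0
```

Emit:
carry_out([
  [0.78, 0.28, -0.94, 0, 0, 0, 0],
  [0.78, 0.28, -0.94, 0, 0, 0, 0],
  [0.78, 0.28, -0.94, 0, 0, 0, 0],
  [0.78, 0.28, -0.94, 0, 0, 0, 0],
  [0.78, 0.28, -0.94, 0, 0, 0, 0],
  [0.78, 0.28, -0.94, 0, 0, 0, 0],
  [0.78, 0.28, -0.94, 0, 0, 0, 0],
  [0.78, 0.28, -0.94, 0, 0, 0, 0],
])

```text
clock: 32.05
position: [0.4488, 0.0484, 0.2621]
ee_rot: [-3.047, -0.767, 0.002]
force: [0.6, -0.8, 0.3]
width: 0.778
gripper_force: 0.0
```

Emit:
carry_out([
  [0.78, 0.28, -0.94, 0, 0, 0, 0],
  [0.78, 0.28, -0.94, 0, 0, 0, 0],
  [0.78, 0.28, -0.94, 0, 0, 0, 0],
  [0.78, 0.28, -0.94, 0, 0, 0, 0],
  [0.78, 0.28, -0.94, 0, 0, 0, 0],
  [0.78, 0.28, -0.94, 0, 0, 0, 0],
  [0.78, 0.28, -0.94, 0, 0, 0, 0],
  [0.78, 0.28, -0.94, 0, 0, 0, 0],
])

```text
clock: 32.85
position: [0.409, 0.2402, 0.262]
ee_rot: [3.046, 0.767, -0.002]
force: [0.4, -0.9, 1.0]
width: 0.778
gripper_force: 0.0
```

Emit:
carry_out([
  [0.78, 0.28, -0.94, 0, 0, 0, 0],
  [0.78, 0.28, -0.94, 0, 0, 0, 0],
  [0.78, 0, 0, 0, 0, 0, 0],
  [0.78, 0, 0, 0, 0, 0, 0],
])

```text
clock: 33.25
position: [0.3993, 0.2875, 0.2621]
ee_rot: [3.045, 0.77, -0.002]
force: [-0.3, 0.1, -0.3]
width: 0.779
gripper_force: 0.0
```

```bash
python3 go.py .40 .29 .27;  python3 - <<'E'
from h import *
d=get('wrist','w4.png')
E
```

```text
yaw 0.4951 pos [0.3993 0.2875 0.2621] w 0.779 tilt [-0.0013 -0.001 ] j7 -2.03 t 33.25
shift units (after turn) [ 0.07 -0.07 -0.32]
```

View pics/w4.png

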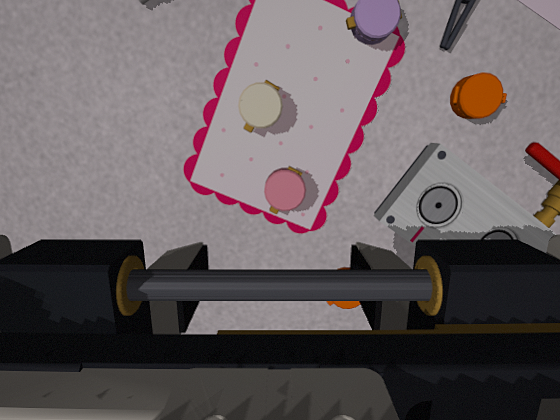

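Mat seen: pink lid (285,189), cream (261,104), lilac (377,18), with brass clasp/hinge bits beside each; empty nest at (438,205).

```bash
cat > bl.py <<'E'
import sys
from h import *
d=pickle.load(open(sys.argv[1],'rb')) if len(sys.argv)>1 else get('wrist')
P=cloud(d);H=hsv(d);Z=P[...,2];v,u=np.mgrid[:420,:560]
ok=(v<240)&(P[...,1]>.2)&(P[...,1]<.43)&(P[...,0]>.33)&(P[...,0]<.63)
br=ok&(H[...,0]>=12)&(H[...,0]<=26)&(H[...,1]>110)&(Z>.005)
for i,a,c,b in blobs(ok&(Z>.0245)&(Z<.033),150):
    cn=max(cv2.findContours(b.astype(np.uint8),0,2)[0],key=len)[:,0]
    q=plane(d,cn,.028);C=circ(q)
    for _ in range(3):
        r=np.hypot(q[:,0]-C[0],q[:,1]-C[1]);q=q[abs(r-.025)<.0025];C=circ(q)
    col=H[int(c[1]),int(c[0])]
    print('box',np.round(c),'C',np.round(C,4),'z',round(float(np.median(Z[b])),4),'hsv',col)
    for j,a2,c2,b2 in blobs(br,6):
        p=plane(d,np.argwhere(b2)[:,::-1],.018).mean(0);dd=p[:2]-C[:2];R=np.hypot(*dd)
        if R<.05: 
            q=plane(d,np.argwhere(b2)[:,::-1],.018)[:,:2]-C[:2];e=dd/R
            print('  brass',a2,np.round(c2),'maxr',round(float((q@e).max()),4),'width',round(float(np.ptp(q@[-e[1],e[0]])),4),'ang',round(float(np.arctan2(dd[1],dd[0])),3),'z',round(float(np.median(Z[b2])),3))
E
python3 bl.py w4.pkl
python3 - <<'E'
from h import *
d=pickle.load(open('w4.pkl','rb'));print(plane(d,[[438,205]],.033))
g=cv2.cvtColor(d['pixels'],cv2.COLOR_RGB2GRAY)[180:230,415:462];print(g[20:30,18:30])
E
```

```text
box [376.  17.] C [0.6095 0.2849 0.0239] z 0.0286 hsv [139  60 153]
  brass 93 [350.  23.] maxr 0.0307 width 0.012 ang 2.296 z 0.023
box [260. 105.] C [0.4682 0.3503 0.0238] z 0.0287 hsv [ 21  35 166]
  brass 34 [272.  84.] maxr 0.0278 width 0.017 ang -0.021 z 0.021
  brass 49 [248. 127.] maxr 0.0312 width 0.0094 ang 3.108 z 0.023
box [284. 190.] C [0.3968 0.2804 0.0242] z 0.0284 hsv [173  96 167]
  brass 40 [295. 170.] maxr 0.0277 width 0.0165 ang -0.039 z 0.021
  brass 37 [273. 210.] maxr 0.0325 width 0.0094 ang -3.09 z 0.022
[[0.46913575 0.11086188 0.033     ]]
[[105 106 109 112 111 109 110 107 105 104 107 107]
 [106 109 112 115 110 102 104 112 109 108 109 107]
 [109 113 112  96  72  57  56  73  99 111 109 107]
 [110 113  98  48  15   0   1  16  77 108 108 107]
 [113 109  74   9   4  14  10   5  51 100 109 108]
 [111 102  56   0   7  12  14   8  50  95 110 109]
 [110 100  56   0   9   9   8   1  70 106 110 112]
 [108 109  84  29   4   0  14  56  96 113 112 110]
 [109 109 105  88  69  70  84 102 110 112 109 108]
 [106 107 108 109 105 104 107 113 110 112 107 106]]
```

Emit:
carry_out([
  [0.78, 0, 0, 0.3, 0, 0, 0.97],
  [0.78, 0, 0, 0.3, 0, 0, 0.97],
  [0.78, 0, 0, 0.3, 0, 0, 0.97],
  [0.78, 0, 0, 0.3, 0, 0, 0.97],
  [0.78, 0, 0, 0.3, 0, 0, 0.97],
  [0.78, 0, 0, 0.3, 0, 0, 0],
  [0.78, 0, 0, 0, 0, 0, 0],
  [0.78, 0, 0, 0, 0, 0, 0],
])

```text
clock: 34.1
position: [0.3999, 0.2873, 0.2179]
ee_rot: [3.141, 0.018, -0.0]
force: [-0.4, 0.1, -0.2]
width: 0.78
gripper_force: 0.0
```

```bash
python3 go.py .3968 .2804 .0145 .01;  python3 bl.py
```

```text
yaw 0.0112 pos [0.3999 0.2873 0.2179] w 0.78 tilt [-0.0002 -0.0004] j7 -2.52 t 34.1
turn units 0.01
shift units (after turn) [-0.13  0.27  8.14]
box [218. 124.] C [0.4686 0.3502 0.024 ] z 0.0287 hsv [ 21  33 176]
  brass 50 [220.  98.] maxr 0.0273 width 0.0173 ang -0.028 z 0.021
  brass 62 [220. 152.] maxr 0.0317 width 0.0096 ang 3.097 z 0.022
box [287. 194.] C [0.3971 0.28   0.0243] z 0.0285 hsv [173  95 177]
  brass 55 [287. 170.] maxr 0.0262 width 0.0171 ang -0.002 z 0.021
  brass 45 [287. 220.] maxr 0.0328 width 0.0089 ang -3.11 z 0.023
```

Emit:
carry_out([
  [0.78, -0.12, 0.29, 1, 0, 0, 0],
  [0.78, 0, 0, 1, 0, 0, 0],
  [0.78, 0, 0, 1, 0, 0, 0],
  [0.78, 0, 0, 1, 0, 0, 0],
  [0.78, 0, 0, 1, 0, 0, 0],
  [0.78, 0, 0, 1, 0, 0, 0],
  [0.78, 0, 0, 1, 0, 0, 0],
  [0.78, 0, 0, 0.7, 0, 0, 0],
])

```text
clock: 34.95
position: [0.3969, 0.2803, 0.0243]
ee_rot: [3.141, 0.017, -0.001]
force: [0.5, 0.1, -0.2]
width: 0.783
gripper_force: 0.0
```

Emit:
carry_out([
  [0.78, 0, 0, 0.3, 0, 0, 0],
  [0.78, 0, 0, 0.13, 0, 0, 0],
  [0.78, 0, 0, 0, 0, 0, 0],
  [0.78, 0, 0, 0, 0, 0, 0],
])

```text
clock: 35.35
position: [0.3974, 0.281, 0.0155]
ee_rot: [-3.141, -0.015, -0.002]
force: [-0.0, -0.7, 0.1]
width: 0.781
gripper_force: 0.0
```

```bash
python3 go.py .397 .280 .0145 .015
```

```text
yaw 0.0098 pos [0.3974 0.281  0.0155] w 0.781 tilt [0.0011 0.0008] j7 -2.71 t 35.35
turn units -0.05
shift units (after turn) [-0.02  0.04  0.04]
```

Emit:
carry_out([
  [0.78, -0.02, 0, 0, 0, 0, -1],
  [0.78, 0, 0, 0, 0, 0, -1],
  [0.78, 0, 0, 0, 0, 0, -1],
  [0.78, 0, 0, 0, 0, 0, 0],
  [0.78, 0, 0, 0, 0, 0, 0],
  [0.3, 0, 0, 0, 0, 0, 0],
  [0.3, 0, 0, 0, 0, 0, 0],
  [0.3, 0, 0, 0, 0, 0, 0],
])

```text
clock: 36.15
position: [0.3964, 0.2805, 0.0148]
ee_rot: [3.104, 0.483, 0.0]
force: [-0.2, -0.3, 0.3]
width: 0.569
gripper_force: 0.4
```

Emit:
carry_out([
  [0.3, 0, 0, 0, 0, 0, 0],
  [0.3, 0, 0, 0, 0, 0, 0],
  [0.3, 0, 0, 0, 0, 0, 0],
])

```text
clock: 36.45
position: [0.3964, 0.2804, 0.0147]
ee_rot: [3.104, 0.484, 0.0]
force: [0.7, -1.6, 3.3]
width: 0.537
gripper_force: 20.0
```

```bash
python3 go.py .397 .280 .0145
```

```text
yaw 0.3095 pos [0.3964 0.2804 0.0147] w 0.537 tilt [ 0.0001 -0.0002] j7 -2.48 t 36.45
shift units (after turn) [0.02 0.02 0.01]
```

Emit:
carry_out([
  [0.3, 0, 0, -0.3, 0, 0, 0],
  [0.3, 0, 0, -0.6, 0, 0, 0],
  [0.3, 0, 0, -0.9, 0, 0, 0],
  [0.3, 0, 0, -0.9, 0, 0, 0],
  [0.3, 0, 0, -0.9, 0, 0, 0],
  [0.3, 0, 0, -0.6, 0, 0, 0.6],
  [0.3, 0, 0, 0, 0, 0, 0.6],
  [0.3, 0, 0, 0, 0, 0, 0],
])

```text
clock: 37.25
position: [0.3965, 0.2807, 0.1206]
ee_rot: [-3.127, -0.296, -0.002]
force: [-0.2, 0.1, -1.4]
width: 0.538
gripper_force: 20.0
```

Emit:
carry_out([
  [0.3, 0.2, 0.9, 0, 0, 0, 0],
  [0.3, 0.2, 0.9, 0, 0, 0, 0],
  [0.3, 0.2, 0.9, 0, 0, 0, 0],
  [0.3, 0.2, 0.9, 0, 0, 0, 0],
  [0.3, 0.2, 0.9, 0, 0, 0, 0],
  [0.3, 0.2, 0.9, 0, 0, 0, 0],
  [0.3, 0.2, 0.9, 0, 0, 0, 0],
  [0.3, 0.17, 0.9, 0, 0, 0, 0],
])

```text
clock: 38.05
position: [0.4688, 0.1102, 0.1195]
ee_rot: [-3.127, -0.301, 0.001]
force: [-0.0, -0.2, -0.1]
width: 0.536
gripper_force: 20.0
```

Emit:
carry_out([
  [0.3, 0, 0, 0, 0, 0, 0],
  [0.3, 0, 0, 0, 0, 0, 0],
  [0.3, 0, 0, 0, 0, 0, 0],
])

```text
clock: 38.35
position: [0.4684, 0.112, 0.1197]
ee_rot: [-3.127, -0.301, 0.001]
force: [0.0, 0.0, -0.2]
width: 0.536
gripper_force: 20.0
```

```bash
python3 go.py .469 .111 .046 .19; python3 - <<'E'
from h import *
d=get('wrist','w5.png')
E
```

```text
yaw 0.1917 pos [0.4684 0.112  0.1197] w 0.536 tilt [-0.0004  0.0005] j7 -2.03 t 38.35
turn units 0.02
shift units (after turn) [0.02 0.05 2.95]
```

View pics/w5.png

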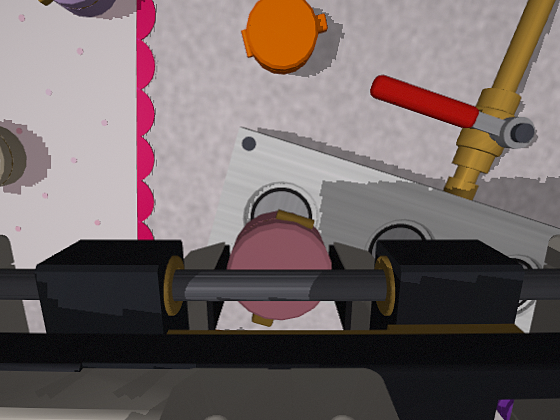

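Pink is held well between the pads (280,268), hinge at (293,218), clasp at (262,320). Lowering it in.

Emit:
carry_out([
  [0.3, 0.02, 0.04, 0.7, 0, 0, 0],
  [0.3, 0, 0, 0.7, 0, 0, 0],
  [0.3, 0, 0, 0.6, 0, 0, 0],
  [0.3, 0, 0, 0.4, 0, 0, 0],
  [0.3, 0, 0, 0.2, 0, 0, 0],
  [0.3, 0, 0, 0.2, 0, 0, 0],
  [0.3, 0, 0, 0.15, 0, 0, 0],
  [0.3, 0, 0, 0, 0, 0, 0],
])

```text
clock: 39.2
position: [0.4697, 0.1104, 0.046]
ee_rot: [-3.127, -0.298, -0.001]
force: [-0.3, 0.0, -0.5]
width: 0.538
gripper_force: 20.0
```

```bash
python3 go.py .469 .111 .0457 .19
```

```text
yaw 0.1899 pos [0.4697 0.1104 0.046 ] w 0.538 tilt [0.0003 0.0001] j7 -2.13 t 39.2
turn units -0.0
shift units (after turn) [-0.02 -0.03  0.01]
```

Emit:
carry_out([
  [0.78, 0, 0, 0, 0, 0, 0],
  [0.78, 0, 0, 0, 0, 0, 0],
  [0.78, 0, 0, 0, 0, 0, 0],
  [0.78, 0, 0, 0, 0, 0, 0],
  [0.78, 0, 0, -0.6, 0, 0, 0],
  [0.78, 0, 0, -1, 0, 0, 0],
  [0.78, 0, 0, -1, 0, 0, 0],
  [0.78, 0, 0, -1, 0, 0, 0],
])

```text
clock: 40.0
position: [0.4693, 0.1102, 0.1369]
ee_rot: [-3.127, -0.298, 0.0]
force: [0.2, 0.4, -1.0]
width: 0.782
gripper_force: 0.0
```

Emit:
carry_out([
  [0.78, 0, -0.9, -0.3, 0, 0, 0],
  [0.78, 0, -0.9, -0.3, 0, 0, 0],
  [0.78, 0, -0.9, -0.3, 0, 0, 0],
  [0.78, 0, -0.9, -0.3, 0, 0, 0],
  [0.78, 0, -0.9, 0, 0, 0, 0],
  [0.78, 0, -0.9, 0, 0, 0, 0],
  [0.78, 0, -0.9, 0, 0, 0, 0],
  [0.78, 0, -0.9, 0, 0, 0, 0],
])

```text
clock: 40.8
position: [0.4353, 0.2878, 0.166]
ee_rot: [3.127, 0.297, 0.0]
force: [0.0, -0.4, -0.3]
width: 0.78
gripper_force: 0.0
```

Emit:
carry_out([
  [0.78, -0.2, -0.8, 0, 0, 0, -0.4],
  [0.78, -0.2, 0, 0, 0, 0, -0.4],
  [0.78, 0, 0, 0, 0, 0, 0],
  [0.78, 0, 0, 0, 0, 0, 0],
])

```text
clock: 41.2
position: [0.4223, 0.3041, 0.1659]
ee_rot: [3.113, 0.42, 0.0]
force: [0.4, 0.4, -0.8]
width: 0.782
gripper_force: 0.0
```

```bash
python3 go.py .4686 .3502 .0147 .265; python3 bl.py; python3 - <<'E'
from h import *
d=get('side','s2.png');P=cloud(d);Z=P[...,2];H=hsv(d)
for i,a,c,b in blobs((Z>.05)&(Z<.07)&(abs(P[...,0]-.46)<.05)&(abs(P[...,1]-.02)<.14),30): print(a,c,np.median(P[b],0))
E
```

```text
yaw 0.2681 pos [0.4223 0.3041 0.1659] w 0.782 tilt [ 0.0001 -0.0004] j7 -2.33 t 41.2
turn units 0.03
shift units (after turn) [ 2.27 -1.29  6.05]
box [366.   7.] C [0.6111 0.2859 0.0254] z 0.0293 hsv [140  58 154]
  brass 158 [334.   7.] maxr 0.0314 width 0.0114 ang 2.379 z 0.023
box [243. 139.] C [0.4686 0.3502 0.0239] z 0.0286 hsv [ 21  35 170]
  brass 70 [252. 110.] maxr 0.0276 width 0.0171 ang -0.012 z 0.021
  brass 78 [235. 170.] maxr 0.0321 width 0.0106 ang 3.1 z 0.022
240 [266.1        244.36666667] [0.46399732 0.1128854  0.05823867]
```

Emit:
carry_out([
  [0.78, 0.57, -0.32, 0.5, 0, 0, 0],
  [0.78, 0.57, -0.32, 0.5, 0, 0, 0],
  [0.78, 0.57, -0.32, 0.5, 0, 0, 0],
  [0.78, 0.56, -0.33, 0.5, 0, 0, 0],
  [0.78, 0, 0, 0.9, 0, 0, 0],
  [0.78, 0, 0, 0.9, 0, 0, 0],
  [0.78, 0, 0, 0.9, 0, 0, 0],
  [0.78, 0, 0, 0.9, 0, 0, 0],
])

```text
clock: 42.1
position: [0.4688, 0.3502, 0.025]
ee_rot: [3.113, 0.419, 0.0]
force: [-0.4, -0.6, -0.6]
width: 0.78
gripper_force: 0.0
```

Emit:
carry_out([
  [0.78, 0, 0, 0.3, 0, 0, 0],
  [0.78, 0, 0, 0.15, 0, 0, 0],
  [0.78, 0, 0, 0, 0, 0, 0],
  [0.78, 0, 0, 0, 0, 0, 0],
])

```text
clock: 42.5
position: [0.4687, 0.3513, 0.0157]
ee_rot: [-3.112, -0.422, -0.002]
force: [-0.2, 0.8, -0.4]
width: 0.777
gripper_force: 0.0
```

```bash
python3 go.py .4686 .3502 .0147 .268
```

```text
yaw 0.2694 pos [0.4687 0.3513 0.0157] w 0.777 tilt [0.0012 0.0009] j7 -2.48 t 42.5
turn units 0.01
shift units (after turn) [-0.02  0.04  0.04]
```

Emit:
carry_out([
  [0.3, 0, 0, 0, 0, 0, 0],
  [0.3, 0, 0, 0, 0, 0, 0],
  [0.3, 0, 0, 0, 0, 0, 0],
  [0.3, 0, 0, 0, 0, 0, 0],
  [0.3, 0, 0, 0, 0, 0, 0],
  [0.3, 0, 0, 0, 0, 0, 0],
])

```text
clock: 43.1
position: [0.4683, 0.3507, 0.015]
ee_rot: [3.113, 0.422, 0.001]
force: [-1.0, -2.2, 6.6]
width: 0.536
gripper_force: 20.0
```

```bash
python3 go.py .4686 .3502 .0147
```

```text
yaw 0.2696 pos [0.4683 0.3507 0.015 ] w 0.536 tilt [ 0.0004 -0.0001] j7 -2.48 t 43.1
shift units (after turn) [0.   0.02 0.01]
```

Emit:
carry_out([
  [0.3, 0, 0, -0.3, 0, 0, 0],
  [0.3, 0, 0, -0.6, 0, 0, 0],
  [0.3, 0, 0, -0.9, 0, 0, 0],
  [0.3, 0, 0, -0.9, 0, 0, 0],
  [0.3, 0, 0, -0.9, 0, 0, 0],
  [0.3, 0, 0, -0.7, 0, 0, 0.4],
  [0.3, 0, 0, 0, 0, 0, 0.4],
  [0.3, 0, 0, 0, 0, 0, 0],
])

```text
clock: 43.9
position: [0.4684, 0.3512, 0.1238]
ee_rot: [-3.127, -0.297, -0.002]
force: [0.0, -0.8, -1.8]
width: 0.539
gripper_force: 20.0
```

Emit:
carry_out([
  [0.3, -0.19, 0.87, 0, 0, 0, 0],
  [0.3, -0.19, 0.87, 0, 0, 0, 0],
  [0.3, -0.19, 0.87, 0, 0, 0, 0],
  [0.3, -0.19, 0.87, 0, 0, 0, 0],
  [0.3, -0.19, 0.87, 0, 0, 0, 0],
  [0.3, -0.19, 0.87, 0, 0, 0, 0],
  [0.3, -0.19, 0.87, 0, 0, 0, 0],
  [0.3, -0.19, 0.87, 0, 0, 0, 0],
])

```text
clock: 44.7
position: [0.4632, 0.1718, 0.1223]
ee_rot: [3.127, 0.3, -0.001]
force: [1.1, 0.1, -1.4]
width: 0.54
gripper_force: 20.0
```

Emit:
carry_out([
  [0.3, -0.19, 0.87, 0, 0, 0, 0],
  [0.3, -0.19, 0.87, 0, 0, 0, 0],
  [0.3, -0.19, 0.87, 0, 0, 0, 0],
  [0.3, -0.19, 0.87, 0, 0, 0, 0],
  [0.3, -0.19, 0.87, 0, 0, 0, 0],
  [0.3, -0.19, 0.87, 0, 0, 0, 0],
  [0.3, -0.2, 0.85, 0, 0, 0, 0],
  [0.3, 0, 0, 0, 0, 0, 0],
])

```text
clock: 45.5
position: [0.4587, 0.0142, 0.122]
ee_rot: [3.126, 0.293, -0.003]
force: [-0.4, -0.3, -1.4]
width: 0.533
gripper_force: 20.0
```

Emit:
carry_out([
  [0.3, 0, 0, 0, 0, 0, 0],
  [0.3, 0, 0, 0, 0, 0, 0],
])

```text
clock: 45.7
position: [0.4594, 0.0184, 0.1224]
ee_rot: [-3.127, -0.3, -0.0]
force: [0.1, 0.9, -1.4]
width: 0.537
gripper_force: 20.0
```

```bash
python3 go.py .459 .0168 .046 .189; python3 - <<'E'
from h import *
d=get('wrist','w6.png')
E
```

```text
yaw 0.1913 pos [0.4594 0.0184 0.1224] w 0.537 tilt [0.0002 0.0005] j7 -1.83 t 45.7
turn units 0.02
shift units (after turn) [-0.03  0.06  3.06]
```

View pics/w6.png

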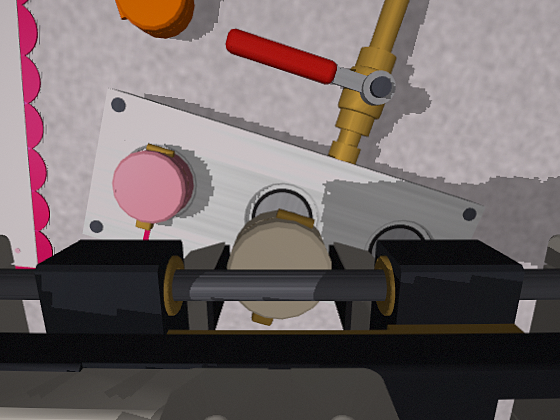

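Pink sits in nest 3 with its clasp (144,225) on its line (148,235); cream held above nest 2 at (280,268). Lowering.

Emit:
carry_out([
  [0.3, -0.03, 0.05, 0.7, 0, 0, 0],
  [0.3, 0, 0, 0.7, 0, 0, 0],
  [0.3, 0, 0, 0.6, 0, 0, 0],
  [0.3, 0, 0, 0.4, 0, 0, 0],
  [0.3, 0, 0, 0.25, 0, 0, 0],
  [0.3, 0, 0, 0.25, 0, 0, 0],
  [0.3, 0, 0, 0.15, 0, 0, 0],
  [0.3, 0, 0, 0, 0, 0, 0],
])

```text
clock: 46.55
position: [0.459, 0.0162, 0.046]
ee_rot: [3.127, 0.298, 0.0]
force: [-0.3, -0.1, -1.1]
width: 0.536
gripper_force: 20.0
```

```bash
python3 go.py .459 .0168 .046 .189
```

```text
yaw 0.19 pos [0.459  0.0162 0.046 ] w 0.536 tilt [ 0.0003 -0.0001] j7 -1.95 t 46.55
turn units 0.01
shift units (after turn) [ 0.   -0.02  0.  ]
```

Emit:
carry_out([
  [0.78, 0, 0, 0, 0, 0, 0],
  [0.78, 0, 0, 0, 0, 0, 0],
  [0.78, 0, 0, 0, 0, 0, 0],
  [0.78, 0, 0, 0, 0, 0, 0],
  [0.78, 0, 0, -0.6, 0, 0, 0],
  [0.78, 0, 0, -1, 0, 0, 0],
  [0.78, 0, 0, -1, 0, 0, 0],
  [0.78, 0, 0, -1, 0, 0, 0],
])

```text
clock: 47.35
position: [0.4587, 0.0161, 0.1369]
ee_rot: [-3.127, -0.298, 0.0]
force: [-0.6, 0.2, -0.6]
width: 0.781
gripper_force: 0.0
```

Emit:
carry_out([
  [0.78, 0, 0, -1, 0, 0, -1],
  [0.78, 0, 0, -1, 0, 0, -1],
  [0.78, 0, 0, -0.6, 0, 0, -1],
  [0.78, 0, 0, 0, 0, 0, -1],
  [0.78, 0, 0, 0, 0, 0, -1],
  [0.78, 0, 0, 0, 0, 0, -1],
  [0.78, 0, 0, 0, 0, 0, -1],
  [0.78, 0, 0, 0, 0, 0, -1],
])

```text
clock: 48.15
position: [0.4587, 0.0159, 0.201]
ee_rot: [2.761, 1.497, -0.0]
force: [-0.3, -0.7, 0.2]
width: 0.778
gripper_force: 0.0
```

Emit:
carry_out([
  [0.78, 0, 0, 0, 0, 0, -1],
  [0.78, 0, 0, 0, 0, 0, -1],
  [0.78, 0, 0, 0, 0, 0, -1],
  [0.78, 0, 0, 0, 0, 0, -1],
  [0.78, 0, 0, 0, 0, 0, -1],
  [0.78, 0, 0, 0, 0, 0, -1],
  [0.78, 0, 0, 0, 0, 0, -1],
  [0.78, 0, 0, 0, 0, 0, -1],
])

```text
clock: 48.95
position: [0.4588, 0.0159, 0.201]
ee_rot: [1.96, 2.455, -0.0]
force: [-0.4, -0.4, -0.0]
width: 0.777
gripper_force: 0.0
```

Emit:
carry_out([
  [0.78, 0, 0, 0, 0, 0, -1],
  [0.78, 0, 0, 0, 0, 0, -1],
  [0.78, 0, 0, 0, 0, 0, -1],
  [0.78, 0, 0, 0, 0, 0, -1],
  [0.78, 0, 0, 0, 0, 0, -1],
  [0.78, 0, 0, 0, 0, 0, 0],
  [0.78, 0, 0, 0, 0, 0, 0],
])

```text
clock: 49.65
position: [0.4588, 0.016, 0.2009]
ee_rot: [-1.302, -2.859, -0.0]
force: [-0.1, 0.6, -0.1]
width: 0.783
gripper_force: 0.0
```

```bash
python3 go.py .64 .25 .20; python3 - <<'E'
from h import *
d=get('side','s3.png');P=cloud(d);Z=P[...,2];H=hsv(d)
for i,a,c,b in blobs((Z>.05)&(Z<.07)&(abs(P[...,0]-.46)<.05)&(abs(P[...,1]-.02)<.14),30): print(a,c,np.median(P[b],0))
for i,a,c,b in blobs((Z>.02)&(Z<.04)&(abs(P[...,0]-.5)<.15)&(abs(P[...,1]-.3)<.12),30): print(a,c,np.median(P[b],0))
E
```

```text
yaw 2.2867 pos [0.4588 0.016  0.2009] w 0.783 tilt [-0.0001  0.0001] j7 0.12 t 49.65
shift units (after turn) [ 2.31 11.61  0.04]
213 [291.16901408 226.58685446] [0.45549546 0.01871811 0.05905596]
237 [266.07172996 244.28691983] [0.46467855 0.11200894 0.05806508]
211 [188.71563981 258.95260664] [0.60497443 0.28509262 0.02641008]
```

Emit:
carry_out([
  [0.78, 0.18, 0.9, 0, 0, 0, 0],
  [0.78, 0.18, 0.9, 0, 0, 0, 0],
  [0.78, 0.18, 0.9, 0, 0, 0, 0],
  [0.78, 0.18, 0.9, 0, 0, 0, 0],
  [0.78, 0.18, 0.9, 0, 0, 0, 0],
  [0.78, 0.18, 0.9, 0, 0, 0, 0],
  [0.78, 0.18, 0.9, 0, 0, 0, 0],
  [0.78, 0.18, 0.9, 0, 0, 0, 0],
])

```text
clock: 50.5
position: [0.5711, 0.1624, 0.2009]
ee_rot: [1.301, 2.859, -0.001]
force: [0.3, -0.1, -0.2]
width: 0.777
gripper_force: 0.0
```

Emit:
carry_out([
  [0.78, 0.18, 0.9, 0, 0, 0, 0],
  [0.78, 0.18, 0.9, 0, 0, 0, 0],
  [0.78, 0.18, 0.9, 0, 0, 0, 0],
  [0.78, 0.18, 0.9, 0, 0, 0, 0],
  [0.78, 0.18, 0.9, 0, 0, 0, 0],
  [0.78, 0, 0, 0, 0, 0, 0],
  [0.78, 0, 0, 0, 0, 0, 0],
])

```text
clock: 51.2
position: [0.6401, 0.2531, 0.2006]
ee_rot: [-1.299, -2.86, 0.001]
force: [-0.7, 0.7, -0.6]
width: 0.781
gripper_force: 0.0
```

```bash
sed -i 's/P\[...,0\]<.63/P[...,0]<.66/' bl.py; python3 bl.py; python3 go.py .6105 .285 .0147;  python3 - <<'E'
from h import *
get('wrist','w7.png')
E
```

```text
box [276. 152.] C [0.6103 0.2848 0.0242] z 0.0283 hsv [139  60 162]
  brass 75 [275. 123.] maxr 0.0307 width 0.0101 ang 2.335 z 0.024
  brass 9 [284. 178.] maxr 0.0284 width 0.0062 ang -0.586 z 0.019
  brass 14 [273. 179.] maxr 0.0284 width 0.0082 ang -0.97 z 0.019
yaw 2.2889 pos [0.6401 0.2524 0.2008] w 0.778 tilt [-0.0004 -0.0007] j7 -0.18 t 51.25
shift units (after turn) [ 1.76 -0.03  7.44]
```

View pics/w7.png

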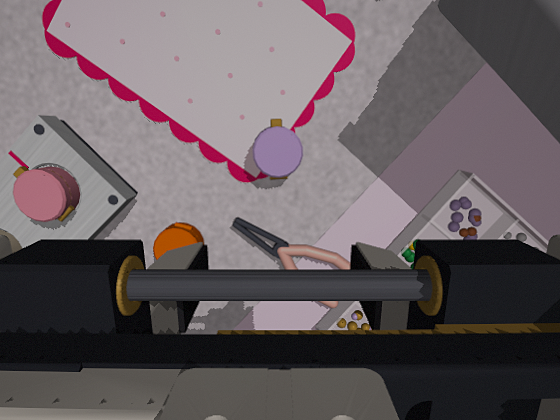

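Lilac lid at (277,152), clasp at (275,123); pliers (260,240) are clear of the finger paths.

Emit:
carry_out([
  [0.78, 0.44, 0, 0.9, 0, 0, 0],
  [0.78, 0.44, 0, 0.9, 0, 0, 0],
  [0.78, 0.44, 0, 0.9, 0, 0, 0],
  [0.78, 0.44, 0, 0.9, 0, 0, 0],
  [0.78, 0, 0, 0.9, 0, 0, 0],
  [0.78, 0, 0, 0.9, 0, 0, 0],
  [0.78, 0, 0, 0.9, 0, 0, 0],
  [0.78, 0, 0, 0.7, 0, 0, 0],
])

```text
clock: 52.1
position: [0.6113, 0.2842, 0.0248]
ee_rot: [1.3, 2.86, -0.002]
force: [0.5, -0.7, 0.7]
width: 0.781
gripper_force: 0.0
```

Emit:
carry_out([
  [0.78, 0, 0, 0.3, 0, 0, 0],
  [0.78, 0, 0, 0.13, 0, 0, 0],
  [0.78, 0, 0, 0, 0, 0, 0],
  [0.78, 0, 0, 0, 0, 0, 0],
])

```text
clock: 52.5
position: [0.6119, 0.2862, 0.0163]
ee_rot: [1.298, 2.86, 0.002]
force: [0.8, -0.2, 0.2]
width: 0.781
gripper_force: 0.0
```

```bash
python3 go.py .6103 .2848 .0147
```

```text
yaw 2.2896 pos [0.6119 0.2862 0.0163] w 0.781 tilt [0.0012 0.0008] j7 -0.38 t 52.5
shift units (after turn) [ 0.   -0.09  0.06]
```

Emit:
carry_out([
  [0.3, 0, -0.03, 0.03, 0, 0, 0],
  [0.3, 0, 0, 0, 0, 0, 0],
  [0.3, 0, 0, 0, 0, 0, 0],
  [0.3, 0, 0, 0, 0, 0, 0],
  [0.3, 0, 0, 0, 0, 0, 0],
  [0.3, 0, 0, 0, 0, 0, 0],
])

```text
clock: 53.1
position: [0.611, 0.2853, 0.0147]
ee_rot: [1.298, 2.861, 0.0]
force: [-0.3, -1.2, 2.6]
width: 0.539
gripper_force: 19.9
```

```bash
python3 go.py .6103 .2848 .0147
```

```text
yaw 2.2896 pos [0.611  0.2853 0.0147] w 0.539 tilt [0.0002 0.    ] j7 -0.38 t 53.1
shift units (after turn) [ 0.   -0.03 -0.  ]
```

Emit:
carry_out([
  [0.3, 0, 0, -0.3, 0, 0, 0],
  [0.3, 0, 0, -0.6, 0, 0, 0],
  [0.3, 0, 0, -0.9, 0, 0, 0],
  [0.3, 0, 0, -0.9, 0, 0, 0],
  [0.3, 0, 0, -0.9, 0, 0, 0],
  [0.3, 0, 0, -0.9, 0, 0, 0],
  [0.3, 0, 0, -0.2, 0, 0, 0],
  [0.3, 0, 0, 0, 0, 0, 0],
])

```text
clock: 53.9
position: [0.6113, 0.2857, 0.1333]
ee_rot: [1.298, 2.86, 0.002]
force: [0.2, 0.1, -1.3]
width: 0.54
gripper_force: 19.9
```

Emit:
carry_out([
  [0.3, 0, 0, 0, 0, 0, -1],
  [0.3, 0, 0, 0, 0, 0, -1],
  [0.3, 0, 0, 0, 0, 0, -1],
  [0.3, 0, 0, 0, 0, 0, -1],
  [0.3, 0, 0, 0, 0, 0, -1],
  [0.3, 0, 0, 0, 0, 0, -1],
  [0.3, 0, 0, 0, 0, 0, -0.95],
  [0.3, 0, 0, 0, 0, 0, 0],
])

```text
clock: 54.7
position: [0.6104, 0.2847, 0.1303]
ee_rot: [-0.244, -3.13, 0.002]
force: [-0.4, 0.1, -1.3]
width: 0.54
gripper_force: 19.9
```

```bash
python3 go.py .4487 -.0777 .13 2.985
```

```text
yaw 2.9863 pos [0.6104 0.2847 0.1303] w 0.54 tilt [-0.002  -0.0009] j7 0.33 t 54.7
turn units 0.01
shift units (after turn) [ 4.130e+00 -1.533e+01  1.000e-02]
```

Emit:
carry_out([
  [0.3, 0.24, -0.9, 0, 0, 0, 0],
  [0.3, 0.24, -0.9, 0, 0, 0, 0],
  [0.3, 0.24, -0.9, 0, 0, 0, 0],
  [0.3, 0.24, -0.9, 0, 0, 0, 0],
  [0.3, 0.24, -0.9, 0, 0, 0, 0],
  [0.3, 0.24, -0.9, 0, 0, 0, 0],
  [0.3, 0.24, -0.9, 0, 0, 0, 0],
  [0.3, 0.24, -0.9, 0, 0, 0, 0],
])

```text
clock: 55.5
position: [0.5345, 0.1139, 0.1312]
ee_rot: [-0.251, -3.13, 0.001]
force: [0.4, 0.9, -1.6]
width: 0.538
gripper_force: 19.9
```

Emit:
carry_out([
  [0.3, 0.24, -0.9, 0, 0, 0, 0],
  [0.3, 0.24, -0.9, 0, 0, 0, 0],
  [0.3, 0.24, -0.9, 0, 0, 0, 0],
  [0.3, 0.24, -0.9, 0, 0, 0, 0],
  [0.3, 0.24, -0.9, 0, 0, 0, 0],
  [0.3, 0.24, -0.9, 0, 0, 0, 0],
  [0.3, 0.24, -0.9, 0, 0, 0, 0],
  [0.3, 0.24, -0.9, 0, 0, 0, 0],
])

```text
clock: 56.3
position: [0.4589, -0.0562, 0.1315]
ee_rot: [-0.251, -3.131, -0.0]
force: [0.9, -0.8, -1.5]
width: 0.541
gripper_force: 19.9
```

Emit:
carry_out([
  [0.3, 0.26, -0.9, 0, 0, 0, 0],
  [0.3, 0, 0, 0, 0, 0, 0],
  [0.3, 0, 0, 0, 0, 0, 0],
  [0.3, 0, 0, 0, 0, 0, 0],
])

```text
clock: 56.7
position: [0.4502, -0.0756, 0.132]
ee_rot: [0.247, 3.132, 0.001]
force: [-0.9, -0.0, -1.5]
width: 0.538
gripper_force: 19.9
```

```bash
python3 go.py .4487 -.0775 .0457 2.985; python3 - <<'E'
from h import *
get('wrist','w8.png')
E
```

```text
yaw 2.9843 pos [ 0.4502 -0.0756  0.132 ] w 0.538 tilt [0.0004 0.0006] j7 0.81 t 56.7
turn units -0.01
shift units (after turn) [ 0.05 -0.08  3.45]
```

View pics/w8.png

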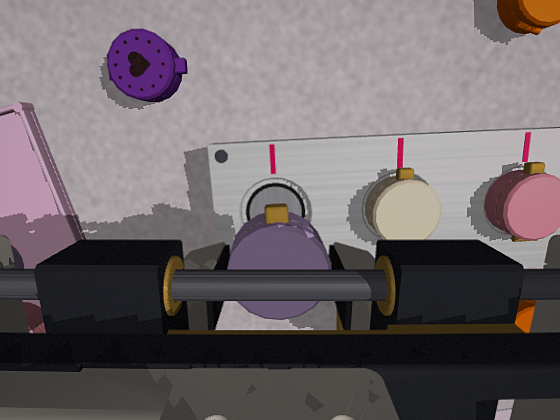

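Lilac held with clasp (276,213) towards its line (272,158); cream and pink clasps (404,173), (525,168) sit on their lines. Lowering.

Emit:
carry_out([
  [0.3, 0.04, -0.06, 0.8, 0, 0, 0],
  [0.3, 0, 0, 0.8, 0, 0, 0],
  [0.3, 0, 0, 0.7, 0, 0, 0],
  [0.3, 0, 0, 0.5, 0, 0, 0],
  [0.3, 0, 0, 0.25, 0, 0, 0],
  [0.3, 0, 0, 0.25, 0, 0, 0],
  [0.3, 0, 0, 0.13, 0, 0, 0],
  [0.3, 0, 0, 0, 0, 0, 0],
])

```text
clock: 57.55
position: [0.4489, -0.0779, 0.0465]
ee_rot: [0.246, 3.132, -0.001]
force: [-0.2, -0.7, 0.5]
width: 0.538
gripper_force: 19.9
```

```bash
python3 go.py .4487 -.0775 .0457 2.985
```

```text
yaw 2.9847 pos [ 0.4489 -0.0779  0.0465] w 0.538 tilt [ 0.0003 -0.0005] j7 0.67 t 57.55
turn units -0.0
shift units (after turn) [0.01 0.01 0.03]
```

Emit:
carry_out([
  [0.3, 0, 0, 0.03, 0, 0, 0],
  [0.78, 0, 0, 0, 0, 0, 0],
  [0.78, 0, 0, 0, 0, 0, 0],
  [0.78, 0, 0, 0, 0, 0, 0],
  [0.78, 0, 0, 0, 0, 0, 0],
  [0.78, 0, 0, -0.6, 0, 0, 0],
  [0.78, 0, 0, -1, 0, 0, 0],
  [0.78, 0, 0, -1, 0, 0, 0],
])

```text
clock: 58.35
position: [0.4483, -0.0776, 0.111]
ee_rot: [-0.245, -3.131, -0.001]
force: [0.6, -0.3, 0.6]
width: 0.779
gripper_force: 0.0
```

Emit:
carry_out([
  [0.78, -0.5, 0.7, -1, 0, 0, 0],
  [0.78, -0.5, 0.7, -1, 0, 0, 0],
  [0.78, -0.5, 0.7, -1, 0, 0, 0],
  [0.78, -0.5, 0.7, -1, 0, 0, 0],
  [0.78, -0.5, 0.7, -1, 0, 0, 0],
  [0.78, -0.5, 0, 0, 0, 0, 0],
  [0.78, 0, 0, 0, 0, 0, 0],
  [0.78, 0, 0, 0, 0, 0, 0],
])

```text
clock: 59.15
position: [0.5357, -0.0038, 0.2343]
ee_rot: [-0.247, -3.13, 0.001]
force: [0.1, 0.0, 0.2]
width: 0.78
gripper_force: 0.0
```

```bash
cat > nests.py <<'E'
from h import *
d=get('wrist','wn.png');P=cloud(d);H=hsv(d);Z=P[...,2];v,u=np.mgrid[:420,:560]
ok=(v<240)&(abs(P[...,0]-.45)<.08)&(abs(P[...,1]-.02)<.17)
br=ok&(H[...,0]>=12)&(H[...,0]<=26)&(H[...,1]>110)&(Z>.04)
mg=ok&(H[...,0]>160)&(H[...,0]<178)&(H[...,1]>150)
L=[]
for i,a,c,b in blobs(mg,15):
    q=plane(d,np.argwhere(b)[:,::-1],.038)[:,:2];vx=cv2.fitLine(q.astype(np.float32),2,0,.01,.01).ravel();print('line',a,np.round(q.mean(0),4),'dir',round(float(np.arctan(vx[1]/vx[0])),3))
for i,a,c,b in blobs(ok&(Z>.054)&(Z<.066),150):
    cn=max(cv2.findContours(b.astype(np.uint8),0,2)[0],key=len)[:,0];q=plane(d,cn,.059);C=circ(q)
    for _ in range(3):
        r=np.hypot(q[:,0]-C[0],q[:,1]-C[1]);q=q[abs(r-.025)<.0025];C=circ(q)
    print('box',np.round(c),np.round(C,4),'z',round(float(np.median(Z[b])),4),'tilt',np.round(np.linalg.lstsq(np.c_[P[b][:,:2],np.ones(b.sum())],P[b][:,2],rcond=None)[0][:2],3))
    for j,a2,c2,b2 in blobs(br,6):
        p=plane(d,np.argwhere(b2)[:,::-1],.049).mean(0);dd=p[:2]-C[:2];R=np.hypot(*dd)
        if R<.045: print('  brass',a2,'r',round(float(R),4),'yaw if clasp',round(float((np.arctan2(dd[1],dd[0])+2*np.pi)%(2*np.pi)-np.pi),3))
E
python3 go.py .53 .03 .25; python3 nests.py
```

```text
yaw 2.9844 pos [ 0.5357 -0.0038  0.2343] w 0.78 tilt [-0.0019 -0.0004] j7 0.82 t 59.15
shift units (after turn) [ 0.44  1.3  -0.63]
line 64 [0.4257 0.1168] dir -0.096
line 66 [0.4155 0.022 ] dir -0.079
line 79 [ 0.4061 -0.0727] dir -0.113
box [286. 113.] [0.4581 0.0169 0.0244] z 0.0596 tilt [0.005 0.003]
  brass 71 r 0.0283 yaw if clasp -0.129
  brass 50 r 0.0266 yaw if clasp 3.042
box [385. 109.] [0.469  0.1108 0.0248] z 0.0597 tilt [0.003 0.008]
  brass 86 r 0.0291 yaw if clasp -0.134
  brass 57 r 0.0258 yaw if clasp 3.051
box [189. 120.] [ 0.4498 -0.0765  0.0247] z 0.0596 tilt [ 0.003 -0.008]
  brass 85 r 0.0289 yaw if clasp -0.072
  brass 48 r 0.026 yaw if clasp 3.012
```

View pics/wn.png

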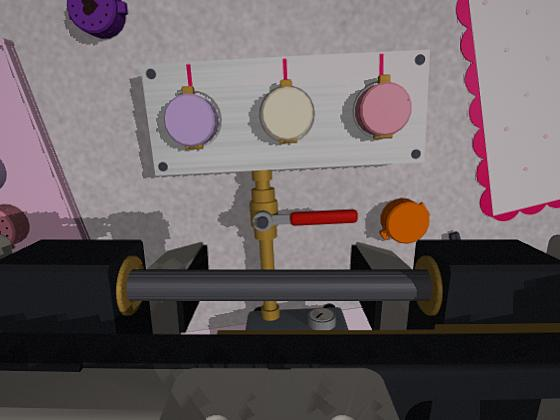

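All three blanks are seated, level and on their lines (clasps (189,90), (286,83), (385,78)); lever (325,217) still shut. Now to reopen the valve.

Emit:
carry_out([
  [0.4, 0, 0, 0, 0, 0, 1],
  [0.4, 0, 0, 0, 0, 0, 1],
  [0.4, 0, 0, 0, 0, 0, 1],
  [0.4, 0, 0, 0, 0, 0, 1],
  [0.4, 0, 0, 0, 0, 0, 1],
  [0.4, 0, 0, 0, 0, 0, 1],
  [0.4, 0, 0, 0, 0, 0, 1],
  [0.4, 0, 0, 0, 0, 0, 1],
])

```text
clock: 60.0
position: [0.5353, -0.0039, 0.2345]
ee_rot: [-1.452, -2.784, 0.002]
force: [0.1, -0.2, 0.1]
width: 0.395
gripper_force: 0.0
```

Emit:
carry_out([
  [0.4, 0, 0, 0, 0, 0, 1],
  [0.4, 0, 0, 0, 0, 0, 1],
  [0.4, 0, 0, 0, 0, 0, 1],
  [0.4, 0, 0, 0, 0, 0, 1],
  [0.4, 0, 0, 0, 0, 0, 1],
  [0.4, 0, 0, 0, 0, 0, 1],
  [0.4, 0, 0, 0, 0, 0, 1],
  [0.4, 0, 0, 0, 0, 0, 0.2],
])

```text
clock: 60.8
position: [0.5354, -0.0038, 0.2347]
ee_rot: [-2.339, -2.097, 0.002]
force: [-0.0, -1.2, -0.2]
width: 0.397
gripper_force: 0.0
```

```bash
python3 go.py .566 .039 .050 1.465; python3 - <<'E'
from h import *
d=pickle.load(open('wn.pkl','rb'));H=hsv(d);v,u=np.mgrid[:420,:560]
red=((H[...,0]<6)|(H[...,0]>176))&(H[...,1]>150)&(abs(v-217)<15)&(abs(u-325)<45)
for i,a,c,b in blobs(red,100): print(cv2.minAreaRect(plane(d,np.argwhere(b)[:,::-1],.062)[:,:2].astype(np.float32)*1000))
E
```

```text
yaw 1.4617 pos [ 0.5354 -0.0038  0.2347] w 0.397 tilt [-0.0016 -0.0006] j7 -0.5 t 60.8
turn units -0.03
shift units (after turn) [1.83 1.04 7.39]
((564.9044799804688, 38.42287063598633), (67.4020004272461, 13.785489082336426), 84.02485656738281)
```

Emit:
carry_out([
  [0.4, 0.6, 0.34, 0.7, 0, 0, 0],
  [0.4, 0.6, 0.34, 0.7, 0, 0, 0],
  [0.4, 0.6, 0.34, 0.7, 0, 0, 0],
  [0.4, 0, 0, 1, 0, 0, 0],
  [0.4, 0, 0, 1, 0, 0, 0],
  [0.4, 0, 0, 1, 0, 0, 0],
  [0.4, 0, 0, 0, 0, 0, 0],
  [0.4, 0, 0, 0, 0, 0, 0],
])

```text
clock: 61.6
position: [0.5661, 0.0388, 0.108]
ee_rot: [-2.334, -2.101, 0.001]
force: [-0.5, -0.2, 0.9]
width: 0.399
gripper_force: 0.0
```

```bash
python3 go.py .566 .0385 .050 1.465
```

```text
yaw 1.4658 pos [0.5661 0.0388 0.108 ] w 0.399 tilt [-0.0013  0.0002] j7 -0.69 t 61.6
turn units 0.01
shift units (after turn) [-0.01 -0.    2.32]
```

Emit:
carry_out([
  [0.4, 0, 0, 0.8, 0, 0, 0],
  [0.4, 0, 0, 0.8, 0, 0, 0],
  [0.4, 0, 0, 0.7, 0, 0, 0],
  [0.4, 0, 0, 0, 0, 0, 0],
  [0, 0, 0, 0, 0, 0, 0],
  [0, 0, 0, 0, 0, 0, 0],
  [0, 0, 0, 0, 0, 0, 0],
  [0, 0, 0, 0, 0, 0, 0],
], squeeze=15)

```text
clock: 62.4
position: [0.5671, 0.0391, 0.0515]
ee_rot: [2.336, 2.1, 0.002]
force: [-2.0, -0.1, 5.5]
width: 0.149
gripper_force: 15.0
```

Emit:
carry_out([
  [0, 0, 0, 0, 0, 0, 0],
  [0, -0.01, 0.25, 0, 0, 0, 1],
  [0, -0.01, 0.25, 0, 0, 0, 1],
  [0, -0.01, 0.25, 0, 0, 0, 1],
  [0, -0.01, 0.25, 0, 0, 0, 1],
  [0, -0.01, 0.25, 0, 0, 0, 1],
  [0, -0.01, 0.25, 0, 0, 0, 1],
  [0, 0, 0, 0, 0, 0, 0],
])

```text
clock: 63.2
position: [0.602, 0.0237, 0.0515]
ee_rot: [2.854, 1.309, 0.002]
force: [1.4, -2.7, 5.2]
width: 0.152
gripper_force: 15.0
```

```bash
cat > st.py <<'E'
from cell import arm
import numpy as np
s=arm.observe();p=s['position']-np.array([.56,-.0238,0]);print(np.hypot(*p[:2]),np.arctan2(p[1],p[0]),s['position'],s['force'],s['ft_torque'],s['width'])
E
python3 st.py; python3 go.py .6245 -.0305 .05 -.106
```

```text
0.06342555728870028 0.8465620343862426 [0.60202337 0.02370618 0.05150309] [ 1.40986057 -2.65391672  5.17252211] [-0.62293126 -0.20172874 -0.04003793] 0.15225781570801378
yaw 0.8603 pos [0.602  0.0237 0.0515] w 0.152 tilt [ 0.0021 -0.001 ] j7 -1.21 t 63.2
turn units 9.66
shift units (after turn) [1.12 2.06 0.06]
```

Emit:
carry_out([
  [0, -0.01, 0.25, 0, 0, 0, 1],
  [0, -0.01, 0.25, 0, 0, 0, 1],
  [0, -0.01, 0.25, 0, 0, 0, 1],
  [0, -0.01, 0.25, 0, 0, 0, 1],
  [0, -0.01, 0.25, 0, 0, 0, 1],
  [0, -0.01, 0.25, 0, 0, 0, 1],
  [0, -0.01, 0.25, 0, 0, 0, 1],
  [0, -0.01, 0.25, 0, 0, 0, 1],
])

```text
clock: 64.0
position: [0.624, -0.0189, 0.0515]
ee_rot: [3.14, 0.096, 0.003]
force: [-0.8, -1.3, 4.5]
width: 0.15
gripper_force: 15.3
```

Emit:
carry_out([
  [0, -0.01, 0.25, 0, 0, 0, 1],
  [0, 0, 0.2, 0, 0, 0, 0.6],
  [0, 0, 0.1, 0, 0, 0, 0.2],
  [0, 0, 0.1, 0, 0, 0, 0],
  [0, 0, 0, 0, 0, 0, 0],
  [0, 0, 0, 0, 0, 0, 0],
])

```text
clock: 64.6
position: [0.6238, -0.032, 0.0515]
ee_rot: [-3.134, 0.175, -0.005]
force: [1.8, 6.2, 6.2]
width: 0.148
gripper_force: 15.0
```

```bash
python3 st.py; python3 go.py .6245 -.0305 .05 -.106
```

```text
0.06436937735374283 -0.1283787250815716 [ 0.62383967 -0.03204098  0.05150131] [1.78189428 6.19766477 6.19442773] [ 1.41232195 -0.37270225  0.01063082] 0.14847792624987866
yaw -0.1118 pos [ 0.6238 -0.032   0.0515] w 0.148 tilt [0.0031 0.0029] j7 -1.9 t 64.6
turn units -0.06
shift units (after turn) [ 0.02 -0.06  0.06]
```

Emit:
carry_out([
  [0, 0, 0.12, 0, 0, 0, 0.1],
  [0, 0, 0.1, 0, 0, 0, 0],
  [0, 0, 0, 0, 0, 0, 0],
  [0, 0, 0, 0, 0, 0, 0],
])

```text
clock: 65.0
position: [0.6238, -0.0323, 0.0515]
ee_rot: [-3.128, 0.185, -0.006]
force: [3.6, 17.6, 3.5]
width: 0.147
gripper_force: 15.0
```

Emit:
carry_out([
  [0.4, 0, -0.1, 0, 0, 0, 0],
  [0.4, 0, 0, 0, 0, 0, 0],
  [0.4, 0, 0, 0, 0, 0, 0],
  [0.4, 0, 0, -0.5, 0, 0, 0],
  [0.4, 0, 0, -1, 0, 0, 0],
  [0.4, 0, 0, -1, 0, 0, 0],
  [0.4, 0, 0, -1, 0, 0, 0],
  [0.4, 0, 0, -1, 0, 0, 0],
])

```text
clock: 65.8
position: [0.6218, -0.0386, 0.1649]
ee_rot: [3.135, -0.198, 0.0]
force: [-0.4, -0.8, 0.6]
width: 0.4
gripper_force: 0.0
```

Emit:
carry_out([
  [0.4, -0.9, 0, -1, 0, 0, 0],
  [0.4, -0.9, 0, -1, 0, 0, 0],
  [0.4, -0.9, 0, 0, 0, 0, 0],
  [0.4, -0.9, 0, 0, 0, 0, 0],
  [0.4, -0.9, 0, 0, 0, 0, 0],
  [0.4, -0.9, 0, 0, 0, 0, 0],
  [0.4, 0, 0, 0, 0, 0, 0],
  [0.4, 0, 0, 0, 0, 0, 0],
])

```text
clock: 66.6
position: [0.4882, -0.0216, 0.2139]
ee_rot: [3.135, -0.197, 0.002]
force: [-0.2, -0.5, -0.2]
width: 0.398
gripper_force: 0.0
```

```bash
python3 st.py; python3 nests.py; python3 - <<'E'
from h import *
d=pickle.load(open('wn.pkl','rb'));P=cloud(d);H=hsv(d);v,u=np.mgrid[:420,:560]
red=((H[...,0]<6)|(H[...,0]>176))&(H[...,1]>150)&(v<240)&(P[...,0]>.57)&(P[...,0]<.68)&(abs(P[...,1]+.03)<.04)
for i,a,c,b in blobs(red,60): print(c,cv2.minAreaRect(plane(d,np.argwhere(b)[:,::-1],.062)[:,:2].astype(np.float32)*1000))
E
```

```text
0.07179586084521233 3.11034483986287 [ 0.48823919 -0.0215569   0.21386997] [-0.158014   -0.46617354 -0.21021749] [ 0.06755574  0.01015807 -0.07835889] 0.3981494705633268
box [341. 224.] [ 0.4511 -0.0767  0.0244] z 0.0595 tilt [-0.022 -0.004]
  brass 66 r 0.0245 yaw if clasp 3.012
box [244. 225.] [0.4601 0.017  0.0243] z 0.0595 tilt [-0.029  0.01 ]
  brass 69 r 0.0241 yaw if clasp 3.048
box [149. 226.] [0.4698 0.1097 0.025 ] z 0.0596 tilt [-0.028  0.024]
  brass 65 r 0.0245 yaw if clasp 3.111
[271.06346749  44.50386997] ((621.9935302734375, -30.565170288085938), (13.045668601989746, 68.01380920410156), 83.95436096191406)
```

View pics/wn.png

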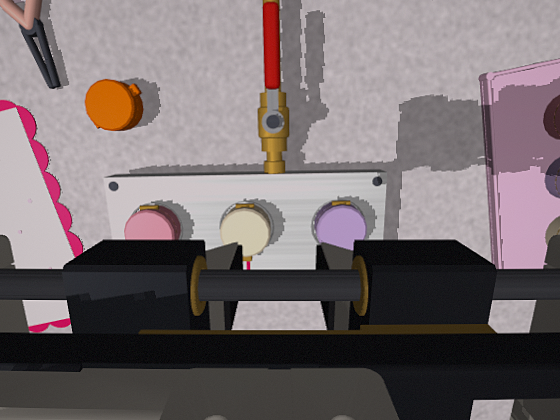

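The lever (271,45) now runs along the pipe at the plate's yaw, so the valve is fully open. The blanks haven't moved and the gripper is clear.

```bash
python3 -c "
from cell import arm
print(arm.sign_off())"
```

```text
the job is handed in; nothing more can be done
None
```

I handed the job in at about 67 s with the engraved boxes in the tray, all three blanks seated with their clasps on their lines, and the vacuum fully back on; the hand-in returned no verdict.

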